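# Open the curing station, load it, clip its hood back on and start the lamp

### The arm

A 6-joint arm with a two-finger parallel gripper is mounted at the origin on a cart in front of the work surface, level with it; the furniture and walls round the work are solid. World frame = base frame: x ahead of the robot, y to its left, z up, the work surface at z = 0. Lengths are in m, angles in rad, forces in N, time in s.
With the tool pointing down it reaches from about 0.35 to 0.85 m from the base axis. Payload 8.1 kg.
Tool frame: the origin (TCP) lies at the very end of the fingers, on their centre line; the grasp point (between the pads) lies 19 mm behind it; z points along the fingers, y is the line along which they close (so a half turn about z gives the same grasp; the last joint's range is limited). The gripper opens to 85 mm and grips with 20 to 120 N. Pads are 22 mm wide; open, the fingers measure 114 mm over their backs; the gripper's body (76 mm by 85 mm) begins 54 mm behind the grasp point. The pads swing forward as they close: fully open they stand 13 mm farther back than shut.
Start: joints at [-1.324, 0.13, 1.488, -0, 1.523, -0.085], TCP at [0.195, -0.567, 0.231] pointing down, gripper open.
Joint ranges: [-2.96, 2.96], [-0.89, 2.26], [0.02, 2.5], [-1.34, 4.48], [0, 2.73], [-2.66, 2.66]. Speed limits (rad/s): [2.39, 2.39, 2.79, 3.14, 3.14, 3.14].

### API

Orientations are given as [roll, pitch, yaw] about the fixed x, y, z axes, in that order (R = Rz(yaw) Ry(pitch) Rx(roll)).
In Python, from bench import env, optics, job_done gives the robot as it stands.
- The arm moves only by the tool step_arm, never from a script. Its argument "deltas" is a list of rows, each an object with "translation": the shift along the tool's x, y, z normalised to -1 to 1, where 1 is 0.3 m, a list of three; "roll": the turn about the tool's z normalised to -1 to 1, where 1 is 360 degrees; "claw": the closure, from 0 (fully open) to 1 (shut). In form: [{"translation": [dx, dy, dz], "roll": roll, "claw": claw}, ...]. A call has 1 to 20 rows; each row is the pose to reach, as a shift and turn from the pose commanded when the call began, along the tool's axes at that moment, turning the shorter way round; what a row does not reach only later rows make up. A row lasts 1/8 s, in which the tool goes at most 62.5 mm and 10.7 degrees, less where a joint would pass 70% of its speed; a pose out of reach is approached as far as the arm can. A call with a number of a shift or a turn outside -1 to 1 is refused whole. A call with a gripper value outside its range is refused whole. The fingers move at their own pace and stop on an object; "force" is the grip in N (left out, the last holds). Time passes only in rows, so rows that repeat a pose let the fingers close. It gives the time, the measured TCP pose, the force, the opening and the grip force at its end, in the units of the state.
- env.sense(): the state, without advancing time (a new reading comes with each control period).
- optics.read_camera(name): name is "scene" or "top"; returns (picture, depth): 400x640x3 uint8, red, green, blue; 400x640 float32, m along the optical axis (not along the pixel's ray), 0 where there is no reading.
- optics.camera_info(name): a dict with "fx", "fy", "cx", "cy" (pixels), "distortion" ([k1, k2, p1, p2, k3] as OpenCV has them; the pictures are not rectified), "R" (3x3) and "t" (3): a world point X has camera coordinates R X + t. Camera axes: x right, y down, z forward; pixel columns grow to the right and rows downward; lengths in m; the calibration is good to about 2 mm. A picture is of the moment at which its call begins. camera_info takes no time and is no camera call.
- job_done(): hands the job in; it is judged then, once.
Trained networks look in the newest picture that a camera, given by its name, has taken for a name from the list of things; names that differ only in an ending like _2 or _b are one class to them, and where a whole thing is asked for, a point or a joint stands for the part that bears it (a point fixed in the world has none). Each returns a list of dicts, best first, with "p" (0 to 1); they miss things now and then, are a little off and sometimes report something else, mostly with a low value. They report only what shows in the picture. A call takes as long as a camera call.
- optics.recognise(camera, thing): "location" ([column, row] in pixels, amid what is visible of it).
- optics.tip_of(camera, thing): "location" ([column, row] in pixels: a listed point, or the origin of a listed thing).
The state is a dict: "clock": time; "q": joint angles; "qvel": joint speeds; "tau": joint torques, N m; "eef_pos": TCP position; "tcp_rot": TCP orientation; "contact_force": force on the tool from outside, world axes, zero at the start; "ft_torque": the same for the moment, N m; "width": finger opening in m; "grasp_force": force on a finger pad.
Only numpy, scipy, OpenCV 4.12 (cv2) and the standard library are available. Lean on these libraries where they do the work, as an engineer would, in place of code of your own. Each camera call takes 0.05 s, during which the arm holds its last target. There are 200 camera calls.

### The job

Unclip the amber hood from the curing station and stand it on the middle of the dark mat. Lean all the washed faceplates from the wire rack side by side on the station's rest rail, each with its foot down on the deck between rail and foot bar; then press the hood straight down over them until both clip arms snap over the rim and it sits fully home, and only then switch the lamp on, leaving the other things on the bench alone.

Things in the scene. Friction and masses are not known exactly. Their poses are not given: they have to be found in the camera images.
- panel_0: One of up to four alike printed grey faceplates: a flat rectangular slab 42 mm wide, 120 mm tall, 8 mm thick, 60 g, with a round window; it may be absent. At the start it stands on end in a slot of the wire rack. Origin: centre of its lower short end; own z runs up its height, x is its 8 mm thickness, y its 42 mm width. The two faces are alike.
- panel_0_top (a point): Centre of the upper short end of panel_0, 120 mm along its own z.
- panel_1: One of up to four alike printed grey faceplates: a flat rectangular slab 42 mm wide, 120 mm tall, 8 mm thick, 60 g, with a round window; it may be absent. At the start it stands on end in a slot of the wire rack. Origin: centre of its lower short end; own z runs up its height, x is its 8 mm thickness, y its 42 mm width. The two faces are alike.
- panel_1_top (a point): Centre of the upper short end of panel_1, 120 mm along its own z.
- panel_2: One of up to four alike printed grey faceplates: a flat rectangular slab 42 mm wide, 120 mm tall, 8 mm thick, 60 g, with a round window; it may be absent. At the start it stands on end in a slot of the wire rack. Origin: centre of its lower short end; own z runs up its height, x is its 8 mm thickness, y its 42 mm width. The two faces are alike.
- panel_2_top (a point): Centre of the upper short end of panel_2, 120 mm along its own z.
- panel_3: One of up to four alike printed grey faceplates: a flat rectangular slab 42 mm wide, 120 mm tall, 8 mm thick, 60 g, with a round window; it may be absent. At the start it stands on end in a slot of the wire rack. Origin: centre of its lower short end; own z runs up its height, x is its 8 mm thickness, y its 42 mm width. The two faces are alike.
- panel_3_top (a point): Centre of the upper short end of panel_3, 120 mm along its own z.
- rack: Fixed steel wire rack, 206 mm along its own x, 70 mm along y. Four slots at x = -75, -25, +25 and +75 mm; in each a faceplate stands with its thickness along the rack's x, its foot 11 mm above the bench, loosely held by four upright pins whose tips are 53 mm above the bench. Origin at bench level under the middle.
- station: Curing station base, fixed. Origin at bench level under the middle of its rectangular rim wall; x points away from the robot, y left. Deck at z = 12 mm. Rim wall on the deck: outside 130 mm (x) by 228 mm (y), 5 mm thick, top at z = 38 mm; the deck sticks out 12 mm beyond it as a ledge. Outside on each short wall a bead, 48 mm long, 3.5 mm proud, at z = 30 mm. On the left a switch box, y = 136 to 212 mm, top z = 26 mm.
- rest_rail (a point): Middle of the station's rest rail: a round bar along the station's y, 8 mm thick, axis at station x = -10 mm, z = 75.6 mm, on posts at y = +-102 mm. Room for four faceplates side by side, at station y = -78, -26, 26 and 78 mm (lines on the deck part these places).
- foot_bar (a point): Middle of the lower edge of the foot bar's robot-side face, at station x = 33 mm on the deck; the bar is 8 mm high and 6 mm thick and runs along y inside the whole wall. A faceplate with its foot on the deck against this face and its upper part on the rest rail leans towards the robot (-x) at about 25 degrees from upright and stays.
- deck (a point): Middle of the station's deck, 12 mm above the station's origin: where the cover's origin is when the cover is fully home.
- cover: Loose amber hood, at the start clipped home on the station; open below, 240 mm along its y, 142 mm along x, 130 mm high without handle, walls 3 mm, about 0.37 kg. Origin: centre of its lower edge. It fits over the rim wall with 3 mm of play all round, either way round; its lower edge then rests on the ledge. A sprung clip arm hangs in the middle of each short side.
- cover_handle (a point): Middle of the cover's bow handle, 162 mm above the cover's lower edge: a bar 100 mm long along the cover's y, 16 mm wide (along x), 18 mm high (top 171 mm above the lower edge), with 23 mm of free space beneath it.
- mat: Thin dark rubber mat, fixed flat on the bench, 262 mm along its own y, 176 mm along x, 2 mm thick: where the hood stands while the station is open. Origin at bench level under its middle.
- clip_l (a joint): Clip arm on the cover's +y end: 0 = relaxed, grows as it is bent outward (rad, about 0.09 at the top of the bead). Its barb meets the bead with the cover 13 mm above home and snaps under it about 6 mm above home; both clips together need a downward push of roughly 10 to 18 N beyond the cover's weight, and as much upward to come off.
- clip_r (a joint): The same for the clip arm on the -y end.
- lamp_switch (a joint): Lamp switch lever on the station: 0 = off, leaning 0.5 rad towards the station's -x (the robot); 1.0 = on, leaning 0.5 rad to +x. It stays where it is left; about 1.5 N at the tip moves it.
- lamp_switch_tip (a point): Centre of the black ball (26 mm) at the lever's end. The lever turns about an axis along the station's y that lies at x = 0, y = 174 mm, z = 48.5 mm in the station's frame; the ball is 42 mm from it; the block that carries it (70 x 50 mm) reaches z = 52 mm.
- the_vial: Small white vial with a screw cap, 25 x 25 x 51 mm, standing behind the station, bystander; origin at the middle of its underside.
- the_stand_print: Slanting printed tube standing on its raft, 76 mm tall, bystander behind the station; origin at the middle of its underside.

How it is judged:
On the way, in this order (a step that is already met when the one before it is completed fails the run):
1. the cover, taken off the station, stands on the mat, released (horizontal distance between cover and mat below 0.035 m and z of cover in the frame of mat below 0.006 m and angle between cover's own z axis and vertical below 0.05 rad and linear speed of cover below 0.03 m/s and contact force between the fingers and cover below 0.05 N), for 0.3 s.
2. every faceplate present leans on the rest rail in the station, released (angle between panel_0's own z axis and vertical between 0.3 and 0.58 rad and x of panel_0 in the frame of station between 0.005 and 0.038 m and z of each of panel_0, panel_1, panel_2, panel_3 in the frame of station below 0.0175 m and y of panel_0 in the frame of station between -0.112 and 0.112 m and x of each of panel_0_top, panel_1_top, panel_2_top, panel_3_top in the frame of station below -0.005 m and linear speed of each of panel_0, panel_1, panel_2, panel_3 below 0.03 m/s and contact force between the fingers and panel_0 below 0.05 N and angle between panel_1's own z axis and vertical between 0.3 and 0.58 rad and x of panel_1 in the frame of station between 0.005 and 0.038 m and y of panel_1 in the frame of station between -0.112 and 0.112 m and contact force between the fingers and panel_1 below 0.05 N and angle between panel_2's own z axis and vertical between 0.3 and 0.58 rad and x of panel_2 in the frame of station between 0.005 and 0.038 m and y of panel_2 in the frame of station between -0.112 and 0.112 m and contact force between the fingers and panel_2 below 0.05 N and angle between panel_3's own z axis and vertical between 0.3 and 0.58 rad and x of panel_3 in the frame of station between 0.005 and 0.038 m and y of panel_3 in the frame of station between -0.112 and 0.112 m and contact force between the fingers and panel_3 below 0.05 N), for 0.3 s.
3. the cover is fully home with both clips snapped over the rim (z of cover in the frame of station between 0.009 and 0.0145 m and angle between cover's own z axis and vertical below 0.03 rad and horizontal distance between cover and station below 0.008 m and value of joint each of clip_l, clip_r below 0.05 rad), for 0.2 s.
4. the lamp switch is on (value of joint lamp_switch above 0.85 rad), for 0.2 s.
At the end, for the whole second after the job is handed in: Every faceplate present is at rest in the station, foot down on the deck (not up on the foot bar), leaning 17 to 33 degrees with its top towards the robot; the cover is level, within 2.5 mm of fully home, both clips relaxed; the lamp lever is past 0.85 rad (all of step 2 and all of step 3 and value of joint lamp_switch above 0.85 rad and linear speed of cover below 0.02 m/s); the robot touches nothing.
It fails at once if the_vial pushed more than 40 mm or tipped (distance of the_vial from where it was at the start of the episode above 0.04 m or angle between the_vial's own z axis and vertical above 0.5 rad).
It fails at once if the_stand_print pushed more than 40 mm or tipped (distance of the_stand_print from where it was at the start of the episode above 0.04 m or angle between the_stand_print's own z axis and vertical above 0.5 rad).
Of panel_0, panel_1, panel_2, panel_3 only 2 to 4 are there at a start; the rules pass over those that are not, and their reading is None.
At some moment in a run one of cover may be knocked a few centimetres aside while the robot is not near it.
Once in a run the grip may slacken for a moment while it holds something.
It also fails if it takes over 210 s, if anything falls off the work surface, if the arm or the gripper's body presses on something with over 40 N, if the wrist force passes 120 N, or if a joint passes its speed limit or range.

## Working session

There is one attempt and no reset: what is moved stays moved. The work goes in short steps, Python scripts to look and compute and a tool call to move; the robot and the scene stay as the last step left them, time stands still between calls to the robot, and variables do not carry over. Pictures are saved under pics/ and viewed, at most 14 in all, crops included, and the job is handed in when it is done.

Besides the shell and the picture viewer there is one more tool, called after ">>>" as a command line: name --argument value ..., lists and objects as JSON in quotes. step_arm: Moves the arm, as the interface text tells. Its arguments: {"type":"object","properties":{"deltas":{"type":"array","items":{"type":"object","properties":{"translation":{"type":"array","items":{"type":"number","minimum":-1,"maximum":1}},"roll":{"type":"number","minimum":-1,"maximum":1},"claw":{"type":"number"}}}},"force":{"type":"number"}},"required":["deltas"]}

```bash
mkdir -p pics
cat > h.py <<'E'
import numpy as np, cv2
from bench import env, optics, job_done
def cam(n):
    i=optics.camera_info(n); K=np.array([[i['fx'],0,i['cx']],[0,i['fy'],i['cy']],[0,0,1.]])
    return K,np.array(i['distortion'],float),np.array(i['R'],float),np.array(i['t'],float)
def ray(n,px):
    K,d,R,t=cam(n); u=cv2.undistortPoints(np.array(px,float).reshape(-1,1,2),K,d).reshape(-1,2)
    return (np.c_[u,np.ones(len(u))]),R,t
def at_z(n,px,z):
    v,R,t=ray(n,px); D=v@R; C=-R.T@t
    return C+D*((z-C[2])/D[:,2])[:,None]
def cloud(n,dep):
    h,w=dep.shape; g=np.stack(np.meshgrid(np.arange(w),np.arange(h)),-1).reshape(-1,2)
    v,R,t=ray(n,g); X=(v*dep.reshape(-1,1)-t)@R; X[dep.ravel()==0]=np.nan
    return X.reshape(h,w,3)
def shot(n,name):
    p,d=optics.read_camera(n); cv2.imwrite(f'pics/{name}.png',p[:,:,::-1]); np.save(f'pics/{name}.npy',d); return p,d
E
python3 - <<'E'
from h import *
np.set_printoptions(precision=4,suppress=True)
s=env.sense(); print(s['clock'],s['eef_pos'],s['tcp_rot'],s['width'])
for n in('scene','top'):
    p,d=shot(n,n+'0'); K,_,R,t=cam(n); print(n,K[0,0],'C',-R.T@t,R[2]); X=cloud(n,d)
    for th in ['panel_0','panel_0_top','rack','station','rest_rail','foot_bar','deck','cover','cover_handle','mat','lamp_switch_tip','the_vial','the_stand_print']:
        for r in optics.tip_of(n,th)[:5]:
            c=np.round(r['location']).astype(int); c=np.clip(c,0,[639,399])
            print(th,round(r['p'],2),np.array(r['location']).round(1),X[c[1],c[0]])
E
```

```text
0.0 [ 0.1953 -0.5667  0.2302] [-3.1397 -0.0002  0.3318] 0.08534710397346885
scene 392.7159102253011 C [ 0.2004 -0.377   1.09  ] [ 0.3145  0.3411 -0.8858]
panel_0 0.82 [400.9 293.2] [ 0.5511 -0.3372 -0.0072]
panel_0 0.78 [395.2 303.1] [ 0.4992 -0.3457  0.0584]
panel_0 0.67 [368.9 337.1] [ 0.4005 -0.3546 -0.0033]
panel_0 0.58 [378.3 324.1] [ 0.4423 -0.3488 -0.0038]
panel_0_top 0.78 [375.6 326.7] [ 0.4046 -0.3535  0.1283]
rack 0.87 [385.9 315.3] [ 0.4492 -0.3508  0.1001]
cover 0.88 [314.9 221.2] [ 0.4847 -0.0626  0.1437]
cover_handle 0.88 [313.5 201.1] [ 0.5134 -0.0292  0.1734]
mat 0.67 [228.  157.7] [0.4776 0.3488 0.0018]
lamp_switch_tip 0.64 [263.2 177.4] [0.514  0.213  0.0012]
lamp_switch_tip 0.53 [413.  278.4] [ 0.6044 -0.3333  0.0026]
the_vial 0.62 [334.3 172.5] [0.6803 0.0575 0.0257]
the_vial 0.29 [312.7 224. ] [ 0.476  -0.0639  0.1398]
the_stand_print 0.62 [354.4 193.6] [ 0.6787 -0.0337  0.0029]
top 387.5634146666342 C [0.3246 0.003  1.2655] [ 0.187   0.0095 -0.9823]
panel_0 0.54 [429.1 216.6] [ 0.5027 -0.3489 -0.0016]
panel_0 0.46 [427.7 204.5] [ 0.5466 -0.3483 -0.0047]
panel_0 0.44 [433.  228.2] [ 0.4542 -0.3289  0.1087]
panel_0_top 0.52 [447.7 243.4] [ 0.4083 -0.3641  0.1314]
rack 0.61 [427.2 225.5] [ 0.4723 -0.34    0.0029]
rest_rail 0.34 [446.7 242.2] [ 0.4114 -0.3622  0.1288]
deck 0.33 [447.2 241.7] [ 0.4114 -0.3622  0.1288]
cover 0.58 [332.5 209.9] [ 0.4999 -0.0259  0.143 ]
cover_handle 0.7 [333.7 201. ] [ 0.5192 -0.0304  0.1848]
mat 0.72 [213.  221.4] [0.481  0.3615 0.0018]
mat 0.69 [273.6 212.3] [0.4994 0.1501 0.0936]
lamp_switch_tip 0.44 [272.4 215.9] [0.4928 0.1612 0.0523]
the_vial 0.41 [304.  158.2] [0.6861 0.064  0.0453]
the_stand_print 0.49 [336.4 161.2] [ 0.6787 -0.0408  0.0391]
```

View pics/scene0.png

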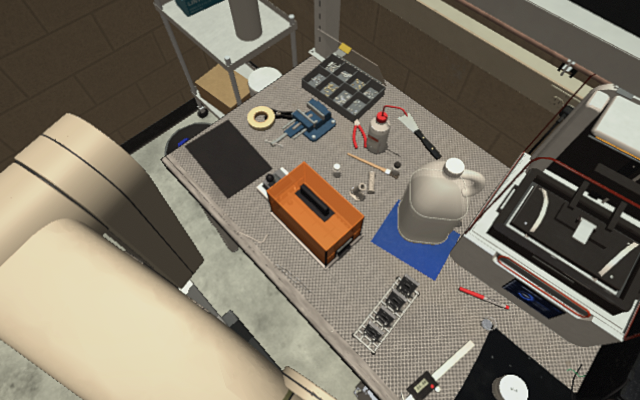

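View pics/top0.png

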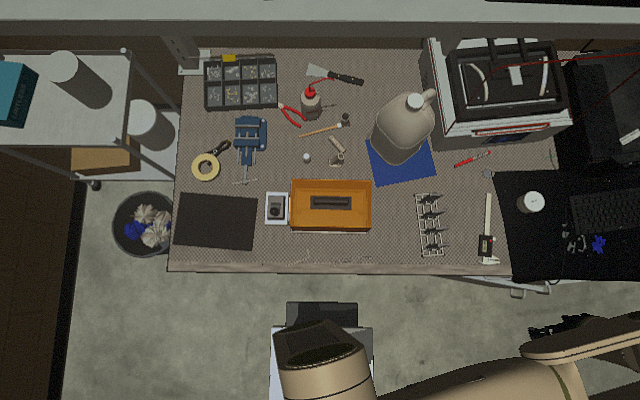

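Run:
```python
from h import *
np.set_printoptions(precision=4,suppress=True)
def rect(P,name):
    r=cv2.minAreaRect(P[:,:2].astype(np.float32)); print(name,len(P),'c',np.array(r[0]),'size',np.array(r[1]),'ang',r[2],'zmed',np.median(P[:,2]))
for n in('scene','top'):
    X=cloud(n,np.load(f'pics/{n}0.npy')); im=cv2.imread(f'pics/{n}0.png').astype(int)
    Q=X.reshape(-1,3); ok=np.isfinite(Q[:,0])
    def box(x0,x1,y0,y1,z0,z1): 
        return Q[ok&(Q[:,0]>x0)&(Q[:,0]<x1)&(Q[:,1]>y0)&(Q[:,1]<y1)&(Q[:,2]>z0)&(Q[:,2]<z1)]
    rect(box(.35,.7,-.2,.11,.13,.155),n+' cover top'); rect(box(.4,.65,-.12,.06,.168,.21),n+' handle')
    dark=(im.max(2)<75).ravel(); m=ok&dark&(Q[:,1]>.2)&(Q[:,1]<.55)&(Q[:,0]>.36)&(Q[:,0]<.6)&(abs(Q[:,2])<.012)
    M=np.zeros(len(Q),np.uint8);M[m]=1
    nn,l,st,_=cv2.connectedComponentsWithStats(M.reshape(im.shape[:2])); k=1+np.argmax(st[1:,4]); rect(Q[(l==k).ravel()],n+' mat')
    for i,b in enumerate([(.3,.65,-.45,-.25,.12,.145)]):
        P=box(*b); print(n,'paneltop pts',len(P))
        import scipy.cluster.hierarchy as h
        if len(P)>3:
            c=h.fcluster(h.linkage(P[:,:2]),.012,'distance')
            for k in set(c): 
                if (c==k).sum()>3: rect(P[c==k],' p')
```

```text
scene cover top 4015 c [ 0.5751 -0.05  ] size [0.2967 0.2506] ang 89.38209533691406 zmed 0.14160531232559978
scene handle 252 c [ 0.5209 -0.0226] size [0.1001 0.0166] ang 88.72560119628906 zmed 0.18142538668401614
scene mat 3434 c [0.4798 0.3544] size [0.264 0.174] ang 85.60807037353516 zmed 0.002013621179287778
scene paneltop pts 274
 p 70 c [ 0.4029 -0.3545] size [0.0082 0.0407] ang 5.514355182647705 zmed 0.12943390667091845
 p 69 c [ 0.4512 -0.351 ] size [0.008  0.0405] ang 5.12289571762085 zmed 0.1294165231024882
 p 67 c [ 0.501  -0.3429] size [0.0091 0.0411] ang 6.298740863800049 zmed 0.1292408531821379
 p 68 c [ 0.5515 -0.3382] size [0.0092 0.0429] ang 2.3738932609558105 zmed 0.12886655294555574
top cover top 3676 c [ 0.5769 -0.0496] size [0.296  0.2493] ang 89.26919555664062 zmed 0.1410418877305678
top handle 212 c [ 0.5237 -0.0221] size [0.0978 0.0169] ang 88.3425064086914 zmed 0.18099809715063656
top mat 4178 c [0.4825 0.3548] size [0.2635 0.1777] ang 85.37183380126953 zmed 0.0006445225778682333
top paneltop pts 171
 p 42 c [ 0.4065 -0.3533] size [0.0078 0.0413] ang 6.325780391693115 zmed 0.12977972030344276
 p 43 c [ 0.455  -0.3487] size [0.0081 0.042 ] ang 4.421665191650391 zmed 0.12908503278089922
 p 44 c [ 0.5054 -0.3417] size [0.0081 0.0413] ang 4.585515022277832 zmed 0.12903775082353947
 p 42 c [ 0.5554 -0.3371] size [0.0087 0.042 ] ang 5.657870769500732 zmed 0.1294080551086959
```

The scene shows the amber hood at about (315,215) px, its black handle at (313,201), the mat at (228,158) and four panels in the rack at (386,315). The top view agrees, with the switch box at (276,208).

```bash
cat >> h.py <<'E'
np.set_printoptions(precision=4,suppress=True)
def plan(p,yaw):
    s=env.sense(); e=np.array(s['eef_pos']); y=s['tcp_rot'][2]; c,sn=np.cos(y),np.sin(y)
    d=np.array(p)-e; t=np.array([c*d[0]+sn*d[1], sn*d[0]-c*d[1], -d[2]])
    r=(yaw-y+np.pi)%(2*np.pi)-np.pi
    print('trans',(t/.3).round(4),'roll',round(-r/2/np.pi,4),'rows',np.ceil(max(np.linalg.norm(d)/.0625,abs(np.degrees(r))/10.7)))
def amber(n,f,z0=.13,z1=.157,lim=(.3,.65,-.25,.6)):
    "hood top: centre and yaw from amber pixels of the top face"
    im=cv2.imread(f'pics/{f}.png'); X=cloud(n,np.load(f'pics/{f}.npy')); hsv=cv2.cvtColor(im,cv2.COLOR_BGR2HSV)
    z=np.nan_to_num(X[...,2])
    m=(hsv[...,0]<25)&(hsv[...,1]>120)&(z>z0)&(z<z1)
    P=X[m]; P=P[(P[:,0]<lim[1])]
    r=cv2.minAreaRect(P[:,:2].astype(np.float32)); print(f,'hoodtop c',np.array(r[0]),np.array(r[1]),r[2],'z',np.median(P[:,2]))
    H=X[(hsv[...,2]<90)&(z>z0+.03)&(z<z1+.045)&(abs(X[...,0]-r[0][0])<.06)&(abs(X[...,1]-r[0][1])<.08)]
    if len(H)>20:
        r=cv2.minAreaRect(H[:,:2].astype(np.float32)); print(f,'handle c',np.array(r[0]),H[:,:2].mean(0),np.array(r[1]),r[2],'z',np.median(H[:,2]))
E
python3 - <<'E'
from h import *
amber('scene','scene0'); amber('top','top0')
plan((.36,-.29,.26),1.545); plan((.522,-.022,.26),1.545)
E
```

```text
scene0 hoodtop c [ 0.5215 -0.0217] [0.2413 0.1431] 89.5364761352539 z 0.1414297682936208
scene0 handle c [ 0.5196 -0.0223] [ 0.5183 -0.0275] [0.0154 0.1003] 0.8776827454566956 z 0.18121368947145294
top0 hoodtop c [ 0.5447 -0.3954] [0.1569 0.9976] 3.2386629581451416 z 0.14086531928275126
trans [ 0.8196 -0.6951 -0.0957] roll -0.1931 rows 7.0
trans [ 1.6212 -1.3637 -0.0957] roll -0.1931 rows 11.0
```

>>> step_arm --deltas '[{"translation": [0.82, -0.695, -0.1], "roll": -0.1945, "claw": 0}, {"translation": [0.82, -0.695, -0.1], "roll": -0.1945, "claw": 0}, {"translation": [0.82, -0.695, -0.1], "roll": -0.1945, "claw": 0}, {"translation": [0.82, -0.695, -0.1], "roll": -0.1945, "claw": 0}, {"translation": [0.82, -0.695, -0.1], "roll": -0.1945, "claw": 0}, {"translation": [0.82, -0.695, -0.1], "roll": -0.1945, "claw": 0}, {"translation": [0.82, -0.695, -0.1], "roll": -0.1945, "claw": 0}, {"translation": [0.82, -0.695, -0.1], "roll": -0.1945, "claw": 0}]' --force 80

```text
clock: 2.4
eef_pos: [0.3603, -0.2898, 0.2615]
tcp_rot: [3.141, 0.0, 1.554]
contact_force: [-0.3, -0.7, -0.2]
width: 0.0856
grasp_force: 0.0
```

Run:
```python
from h import *
plan((.522,-.022,.23),1.553); plan((.522,-.022,.153),1.553)
```

```text
trans [0.9017 0.5237 0.105 ] roll 0.0001 rows 6.0
trans [0.9017 0.5237 0.3616] roll 0.0001 rows 6.0
```

>>> step_arm --deltas '[{"translation": [0.9017, 0.5237, 0.0], "roll": 0, "claw": 0}, {"translation": [0.9017, 0.5237, 0.0], "roll": 0, "claw": 0}, {"translation": [0.9017, 0.5237, 0.0], "roll": 0, "claw": 0}, {"translation": [0.9017, 0.5237, 0.0], "roll": 0, "claw": 0}, {"translation": [0.9017, 0.5237, 0.0], "roll": 0, "claw": 0}, {"translation": [0.9017, 0.5237, 0.0], "roll": 0, "claw": 0}, {"translation": [0.9017, 0.5237, 0.105], "roll": 0, "claw": 0}, {"translation": [0.9017, 0.5237, 0.2], "roll": 0, "claw": 0}, {"translation": [0.9017, 0.5237, 0.3], "roll": 0, "claw": 0}, {"translation": [0.9017, 0.5237, 0.36], "roll": 0, "claw": 0}, {"translation": [0.9017, 0.5237, 0.36], "roll": 0, "claw": 0}, {"translation": [0.9017, 0.5237, 0.36], "roll": 0, "claw": 1}, {"translation": [0.9017, 0.5237, 0.36], "roll": 0, "claw": 1}, {"translation": [0.9017, 0.5237, 0.36], "roll": 0, "claw": 1}, {"translation": [0.9017, 0.5237, 0.36], "roll": 0, "claw": 1}, {"translation": [0.9017, 0.5237, 0.36], "roll": 0, "claw": 1}, {"translation": [0.9017, 0.5237, 0.36], "roll": 0, "claw": 1}, {"translation": [0.9017, 0.5237, 0.36], "roll": 0, "claw": 1}]' --force 80

```text
clock: 4.65
eef_pos: [0.5218, -0.0222, 0.1538]
tcp_rot: [3.141, 0.0, 1.554]
contact_force: [-4.0, 0.7, 6.4]
width: 0.015
grasp_force: 79.2
```

>>> step_arm --deltas '[{"translation": [0, 0, -0.015], "claw": 1}, {"translation": [0, 0, -0.03], "claw": 1}, {"translation": [0, 0, -0.045], "claw": 1}, {"translation": [0, 0, -0.06], "claw": 1}, {"translation": [0, 0, -0.08], "claw": 1}, {"translation": [0, 0, -0.1], "claw": 1}, {"translation": [0, 0, -0.15], "claw": 1}, {"translation": [0, 0, -0.2], "claw": 1}, {"translation": [0, 0, -0.25], "claw": 1}, {"translation": [0, 0, -0.3], "claw": 1}, {"translation": [0, 0, -0.35], "claw": 1}, {"translation": [0, 0, -0.4], "claw": 1}, {"translation": [0, 0, -0.43], "claw": 1}, {"translation": [0, 0, -0.43], "claw": 1}]' --force 100

```text
invalid input at $.deltas[0]: expected keys translation, roll, claw
```

Run:
```python
from h import *
shot('scene','lift'); amber('scene','lift',.24,.29); plan((.481,.3546,.284),1.492)
```

```text
lift hoodtop c [ 0.473  -0.0125] [0.004 0.026] 82.1256103515625 z 0.2692772425719405
lift handle c [ 0.5005 -0.0368] [ 0.4988 -0.0428] [0.0254 0.0691] 34.59714126586914 z 0.30652219439437883
trans [ 1.2534 -0.1572 -0.4338] roll 0.0099 rows 7.0
```

>>> step_arm --deltas '[{"translation": [0, 0, -0.015], "roll": 0, "claw": 1}, {"translation": [0, 0, -0.03], "roll": 0, "claw": 1}, {"translation": [0, 0, -0.045], "roll": 0, "claw": 1}, {"translation": [0, 0, -0.06], "roll": 0, "claw": 1}, {"translation": [0, 0, -0.08], "roll": 0, "claw": 1}, {"translation": [0, 0, -0.1], "roll": 0, "claw": 1}, {"translation": [0, 0, -0.15], "roll": 0, "claw": 1}, {"translation": [0, 0, -0.2], "roll": 0, "claw": 1}, {"translation": [0, 0, -0.25], "roll": 0, "claw": 1}, {"translation": [0, 0, -0.3], "roll": 0, "claw": 1}, {"translation": [0, 0, -0.35], "roll": 0, "claw": 1}, {"translation": [0, 0, -0.4], "roll": 0, "claw": 1}, {"translation": [0, 0, -0.43], "roll": 0, "claw": 1}, {"translation": [0, 0, -0.43], "roll": 0, "claw": 1}]' --force 100

```text
clock: 6.45
eef_pos: [0.5222, -0.0223, 0.2832]
tcp_rot: [3.14, 0.0, 1.554]
contact_force: [0.5, -0.6, -3.7]
width: 0.0145
grasp_force: 99.6
```

Run:
```python
from h import *
shot('scene','lift1'); amber('scene','lift1',.25,.3); plan((.481,.3546,.284),1.492)
```

```text
lift1 hoodtop c [ 0.5212 -0.0218] [0.2417 0.1419] 89.35310363769531 z 0.27076046931274544
lift1 handle c [ 0.5186 -0.0302] [ 0.5165 -0.0391] [0.0624 0.0719] 42.9273681640625 z 0.3122249680802015
trans [ 1.2535 -0.1575 -0.0056] roll 0.0098 rows 7.0
```

>>> step_arm --deltas '[{"translation": [0.15, -0.02, -0.005], "roll": 0, "claw": 1}, {"translation": [0.3, -0.04, -0.005], "roll": 0, "claw": 1}, {"translation": [0.45, -0.06, -0.005], "roll": 0.005, "claw": 1}, {"translation": [0.6, -0.08, -0.005], "roll": 0.0098, "claw": 1}, {"translation": [0.75, -0.1, -0.005], "roll": 0.0098, "claw": 1}, {"translation": [0.88, -0.115, -0.005], "roll": 0.0098, "claw": 1}, {"translation": [1.0, -0.126, -0.005], "roll": 0.0098, "claw": 1}, {"translation": [1.0, -0.126, -0.005], "roll": 0.0098, "claw": 1}]'

```text
clock: 7.5
eef_pos: [0.488, 0.2805, 0.2825]
tcp_rot: [-3.14, 0.0, 1.496]
contact_force: [-0.2, -0.3, -3.6]
width: 0.0139
grasp_force: 99.5
```

Run:
```python
from h import *
plan((.481,.3546,.145),1.492)
```

```text
trans [ 0.2445 -0.0417  0.4582] roll 0.0006 rows 3.0
```

>>> step_arm --deltas '[{"translation": [0.12, -0.02, 0.0], "roll": 0, "claw": 1}, {"translation": [0.2445, -0.0417, 0.0], "roll": 0, "claw": 1}, {"translation": [0.2445, -0.0417, 0.1], "roll": 0, "claw": 1}, {"translation": [0.2445, -0.0417, 0.2], "roll": 0, "claw": 1}, {"translation": [0.2445, -0.0417, 0.3], "roll": 0, "claw": 1}, {"translation": [0.2445, -0.0417, 0.38], "roll": 0, "claw": 1}, {"translation": [0.2445, -0.0417, 0.42], "roll": 0, "claw": 1}, {"translation": [0.2445, -0.0417, 0.44], "roll": 0, "claw": 1}, {"translation": [0.2445, -0.0417, 0.455], "roll": 0, "claw": 1}, {"translation": [0.2445, -0.0417, 0.46], "roll": 0, "claw": 1}, {"translation": [0.2445, -0.0417, 0.46], "roll": 0, "claw": 1}]'

```text
clock: 8.88
eef_pos: [0.4827, 0.3527, 0.1464]
tcp_rot: [3.141, -0.001, 1.492]
contact_force: [0.0, -0.1, -3.7]
width: 0.0143
grasp_force: 99.4
```

>>> step_arm --deltas '[{"translation": [0, 0, 0.006], "roll": 0, "claw": 1}, {"translation": [0, 0, 0.01], "roll": 0, "claw": 1}, {"translation": [0, 0, 0.01], "roll": 0, "claw": 1}, {"translation": [0, 0, 0.01], "roll": 0, "claw": 0}, {"translation": [0, 0, 0.01], "roll": 0, "claw": 0}, {"translation": [0, 0, 0.01], "roll": 0, "claw": 0}, {"translation": [0, 0, 0.01], "roll": 0, "claw": 0}, {"translation": [0, 0, 0.01], "roll": 0, "claw": 0}, {"translation": [0, 0, -0.15], "roll": 0, "claw": 0}, {"translation": [0, 0, -0.3], "roll": 0, "claw": 0}, {"translation": [0, 0, -0.35], "roll": 0, "claw": 0}, {"translation": [0, 0, -0.35], "roll": 0, "claw": 0}]'

```text
clock: 10.38
eef_pos: [0.483, 0.3529, 0.2519]
tcp_rot: [3.14, -0.001, 1.492]
contact_force: [-0.5, 0.0, -0.5]
width: 0.0855
grasp_force: 0.0
```

Run:
```python
from h import *
p,d=shot('scene','open'); amber('scene','open',.115,.145)
p2,d2=shot('top','opent'); amber('top','opent',.115,.145)
for n,th in [('scene','rest_rail'),('scene','foot_bar'),('scene','deck'),('scene','station'),('scene','lamp_switch_tip'),('top','rest_rail'),('top','foot_bar'),('top','deck'),('top','station'),('top','lamp_switch_tip')]:
    X=cloud(n,d if n=='scene' else d2)
    for r in optics.tip_of(n,th)[:2]:
        c=np.round(r['location']).astype(int); print(n,th,round(r['p'],2),np.array(r['location']).round(1),X[c[1],c[0]], at_z(n,[r['location']],{'rest_rail':.0756,'foot_bar':.012,'deck':.012,'station':0,'lamp_switch_tip':.085}[th]))
# rim wall top fit
for n,dd in(('scene',d),('top',d2)):
    Q=cloud(n,dd).reshape(-1,3); Q=Q[np.isfinite(Q[:,0])]
    P=Q[(Q[:,0]>.42)&(Q[:,0]<.63)&(Q[:,1]>-.16)&(Q[:,1]<.11)&(Q[:,2]>.031)&(Q[:,2]<.044)]
    r=cv2.minAreaRect(P[:,:2].astype(np.float32)); print(n,'rim',len(P),np.array(r[0]),np.array(r[1]),r[2])
    P=Q[(Q[:,0]>.48)&(Q[:,0]<.56)&(Q[:,1]>-.11)&(Q[:,1]<.07)&(Q[:,2]>.068)&(Q[:,2]<.09)]
    print('rail',len(P),P.mean(0),np.polyfit(P[:,1],P[:,0],1),P[:,1].min(),P[:,1].max())
i=cv2.imread('pics/open.png')[150:290,230:390]; cv2.imwrite('pics/openc.png',cv2.resize(i,None,fx=4,fy=4,interpolation=cv2.INTER_CUBIC))
```

```text
open hoodtop c [0.4811 0.3534] [0.2436 0.1426] 85.72703552246094 z 0.13176782368180584
open handle c [0.4807 0.3507] [0.4788 0.3448] [0.1001 0.0166] 85.3613510131836 z 0.17090564050475765
opent hoodtop c [ 0.3397 -0.2211] [0.5198 1.3802] 4.259015083312988 z 0.13059383610539407
scene rest_rail 0.93 [312.2 217. ] [ 0.527  -0.0028  0.0114] [[ 0.508  -0.0255  0.0756]]
scene foot_bar 0.59 [323.6 217.4] [ 0.5519 -0.0291  0.0151] [[ 0.5511 -0.0283  0.012 ]]
scene deck 0.74 [317.1 220.7] [ 0.5089 -0.0442  0.0764] [[ 0.5294 -0.0225  0.012 ]]
scene station 0.85 [316.6 222.5] [ 0.5262 -0.0254  0.0121] [[ 0.5279 -0.0218  0.    ]]
scene lamp_switch_tip 0.44 [266.9 177.7] [0.4925 0.1503 0.0971] [[0.4966 0.1577 0.085 ]]
scene lamp_switch_tip 0.35 [386.4 315.3] [ 0.4479 -0.3509  0.1052] [[ 0.4532 -0.3516  0.085 ]]
top rest_rail 0.68 [334.3 209.8] [ 0.5112 -0.034   0.0712] [[ 0.5111 -0.0348  0.0756]]
top foot_bar 0.86 [332.5 197.6] [ 0.5595 -0.029   0.0163] [[ 0.5616 -0.0307  0.012 ]]
top deck 0.7 [328.4 208. ] [ 0.5162 -0.0152  0.0779] [[ 0.5268 -0.0175  0.012 ]]
top station 0.6 [328.1 208.3] [ 0.5162 -0.0152  0.0779] [[ 0.5277 -0.0167  0.    ]]
top lamp_switch_tip 0.42 [275.2 210.4] [0.5056 0.1472 0.0942] [[0.5057 0.1476 0.085 ]]
scene rim 561 [ 0.5222 -0.0222] [0.2338 0.1316] 89.33834838867188
rail 167 [ 0.5112 -0.0223  0.0782] [0.0084 0.5114] -0.10964769696533322 0.06809258194212547
top rim 454 [ 0.5238 -0.0221] [0.1306 0.2325] 0.015321053564548492
rail 147 [ 0.5137 -0.0234  0.0775] [0.0084 0.5139] -0.10833978883775242 0.06889589281122538
```

View pics/openc.png

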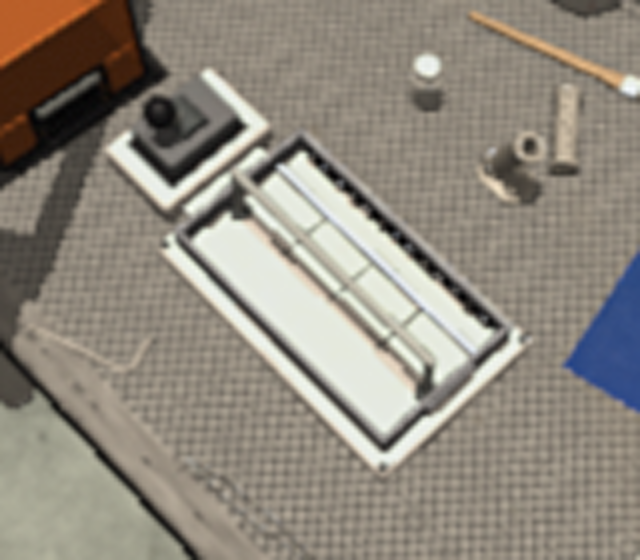

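The crop shows the open station: rail and foot bar run diagonally, the lever at crop (155,115) leans to the robot, and the hood stands on the mat. Next are the panels.

```bash
cat >> h.py <<'E'
SX,SY,SYAW=.5225,-.0222,-.0085
def st(x,y): 
    c,s=np.cos(SYAW),np.sin(SYAW); return np.array([SX+c*x-s*y, SY+s*x+c*y])
E
python3 - <<'E'
from h import *
plan((.45,.06,.23),1.61); plan((.4045,-.235,.23),1.676)
X=cloud('scene',np.load('pics/open.npy')).reshape(-1,3)
P=X[(X[:,2]>.1)&(X[:,1]>-.33)&(X[:,1]<-.06)&(X[:,0]>.5)&(X[:,0]<.8)]
print('jug',P.min(0),P.max(0))
E
```

```text
trans [-0.9803 -0.031   0.0688] roll -0.0187 rows 5.0
trans [-1.9725 -0.105   0.0688] roll -0.0292 rows 10.0
jug [ 0.5001 -0.33    0.1001] [ 0.7999 -0.1548  0.8174]
```

>>> step_arm --deltas '[{"translation": [-0.98, -0.03, 0.07], "roll": -0.0187, "claw": 0.5}, {"translation": [-0.98, -0.03, 0.07], "roll": -0.0187, "claw": 0.5}, {"translation": [-0.98, -0.03, 0.07], "roll": -0.0187, "claw": 0.5}, {"translation": [-0.98, -0.03, 0.07], "roll": -0.0187, "claw": 0.5}, {"translation": [-0.98, -0.03, 0.07], "roll": -0.0187, "claw": 0.5}, {"translation": [-0.98, -0.03, 0.07], "roll": -0.0187, "claw": 0.5}]'

```text
clock: 11.72
eef_pos: [0.4501, 0.0574, 0.2298]
tcp_rot: [3.141, 0.001, 1.605]
contact_force: [-0.6, 0.8, 0.0]
width: 0.0425
grasp_force: 0.0
```

Run:
```python
from h import *
plan((.4045,-.235,.23),1.676)
X=cloud('scene',np.load('pics/open.npy')).reshape(-1,3)
P=X[(X[:,2]>.14)&(X[:,1]>-.3)&(X[:,1]<-.06)&(X[:,0]>.45)&(X[:,0]<.9)&(X[:,2]<.4)]
print('jug',np.percentile(P,[0,1,50,99],axis=0))
```

```text
trans [-0.9688 -0.1855 -0.0006] roll -0.0112 rows 5.0
jug [[ 0.675  -0.3     0.1402]
 [ 0.6778 -0.2989  0.1427]
 [ 0.7281 -0.247   0.2476]
 [ 0.8083 -0.1657  0.3097]]
```

>>> step_arm --deltas '[{"translation": [-0.97, -0.185, 0], "roll": -0.0112, "claw": 0.5}, {"translation": [-0.97, -0.185, 0], "roll": -0.0112, "claw": 0.5}, {"translation": [-0.97, -0.185, 0], "roll": -0.0112, "claw": 0.5}, {"translation": [-0.97, -0.185, 0], "roll": -0.0112, "claw": 0.5}, {"translation": [-0.97, -0.185, 0], "roll": -0.0112, "claw": 0.5}, {"translation": [-0.97, -0.185, 0], "roll": -0.0112, "claw": 0.5}]'

```text
clock: 12.48
eef_pos: [0.406, -0.235, 0.2299]
tcp_rot: [3.142, 0.0, 1.677]
contact_force: [0.4, 0.7, 0.4]
width: 0.0427
grasp_force: 0.0
```

Run:
```python
from h import *
plan((.4045,-.354,.155),1.676);plan((.4045,-.354,.095),1.676)
```

```text
trans [-0.394  -0.047   0.2495] roll 0.0001 rows 3.0
trans [-0.394  -0.047   0.4495] roll 0.0001 rows 3.0
```

>>> step_arm --deltas '[{"translation": [-0.394, -0.047, 0.1], "roll": 0, "claw": 0.5}, {"translation": [-0.394, -0.047, 0.15], "roll": 0, "claw": 0.5}, {"translation": [-0.394, -0.047, 0.2], "roll": 0, "claw": 0.5}, {"translation": [-0.394, -0.047, 0.25], "roll": 0, "claw": 0.5}, {"translation": [-0.394, -0.047, 0.35], "roll": 0, "claw": 0.5}, {"translation": [-0.394, -0.047, 0.45], "roll": 0, "claw": 0.5}, {"translation": [-0.394, -0.047, 0.45], "roll": 0, "claw": 0.5}, {"translation": [-0.394, -0.047, 0.45], "roll": 0, "claw": 1}, {"translation": [-0.394, -0.047, 0.45], "roll": 0, "claw": 1}, {"translation": [-0.394, -0.047, 0.45], "roll": 0, "claw": 1}, {"translation": [-0.394, -0.047, 0.45], "roll": 0, "claw": 1}, {"translation": [-0.394, -0.047, 0.45], "roll": 0, "claw": 1}, {"translation": [-0.394, -0.047, 0.4], "roll": 0, "claw": 1}, {"translation": [-0.394, -0.047, 0.3], "roll": 0, "claw": 1}, {"translation": [-0.394, -0.047, 0.2], "roll": 0, "claw": 1}, {"translation": [-0.394, -0.047, 0.1], "roll": 0, "claw": 1}, {"translation": [-0.394, -0.047, 0.1], "roll": 0, "claw": 1}]' --force 60

```text
clock: 14.6
eef_pos: [0.4069, -0.3536, 0.2046]
tcp_rot: [3.137, 0.006, 1.68]
contact_force: [-0.1, -0.5, -0.6]
width: 0.007
grasp_force: 58.6
```

Run:
```python
from h import *
plan((*st(.025,.078),.2),1.562)
```

```text
trans [1.3043 0.6169 0.0153] roll 0.0188 rows 7.0
```

>>> step_arm --deltas '[{"translation": [0.2, 0.1, 0], "roll": 0.0188, "claw": 1}, {"translation": [0.35, 0.17, 0], "roll": 0.0188, "claw": 1}, {"translation": [0.5, 0.24, 0], "roll": 0.0188, "claw": 1}, {"translation": [0.65, 0.3, 0], "roll": 0.0188, "claw": 1}, {"translation": [0.8, 0.38, 0], "roll": 0.0188, "claw": 1}, {"translation": [0.95, 0.47, 0], "roll": 0.0188, "claw": 1}, {"translation": [1, 0.5, 0], "roll": 0.0188, "claw": 1}, {"translation": [1, 0.5, 0], "roll": 0.0188, "claw": 1}]'

```text
clock: 15.6
eef_pos: [0.5214, -0.0364, 0.1993]
tcp_rot: [-3.141, 0.0, 1.564]
contact_force: [-0.3, -1.1, -0.4]
width: 0.0073
grasp_force: 58.7
```

Run:
```python
from h import *
plan((*st(.025,.078),.2),1.562);plan((*st(.025,.078),.1),1.562)
```

```text
trans [ 0.3072  0.0872 -0.0024] roll 0.0004 rows 2.0
trans [0.3072 0.0872 0.3309] roll 0.0004 rows 3.0
```

Hover over the place, check the panel, then lower.

>>> step_arm --deltas '[{"translation": [0.15, 0.045, 0], "roll": 0, "claw": 1}, {"translation": [0.307, 0.087, 0], "roll": 0, "claw": 1}, {"translation": [0.307, 0.087, 0.1], "roll": 0, "claw": 1}, {"translation": [0.307, 0.087, 0.2], "roll": 0, "claw": 1}, {"translation": [0.307, 0.087, 0.26], "roll": 0, "claw": 1}, {"translation": [0.307, 0.087, 0.28], "roll": 0, "claw": 1}, {"translation": [0.307, 0.087, 0.28], "roll": 0, "claw": 1}, {"translation": [0.307, 0.087, 0.28], "roll": 0, "claw": 1}]'

```text
clock: 16.6
eef_pos: [0.5493, 0.0544, 0.1172]
tcp_rot: [3.139, -0.0, 1.562]
contact_force: [0.6, 0.7, 0.6]
width: 0.0073
grasp_force: 58.6
```

Run:
```python
from h import *
plan((*st(.025,.078),.1),1.562)
p,d=shot('scene','p0'); shot('top','p0t')
i=p[150:290,230:390,::-1]; cv2.imwrite('pics/p0c.png',cv2.resize(i,None,fx=4,fy=4,interpolation=cv2.INTER_CUBIC))
```

```text
trans [ 0.004  -0.0039  0.0573] roll -0.0 rows 1.0
```

View pics/p0c.png

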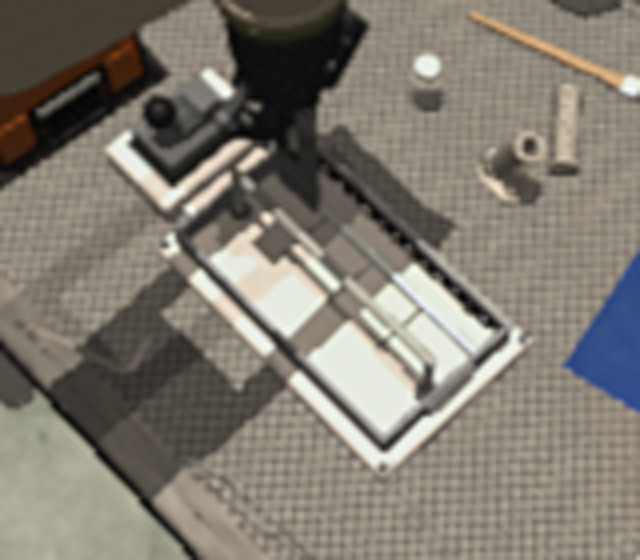

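The panel hangs vertically at crop (305,180) between rail and foot bar. I lower it.

>>> step_arm --deltas '[{"translation": [0.004, -0.004, 0.03], "roll": 0, "claw": 1}, {"translation": [0.004, -0.004, 0.05], "roll": 0, "claw": 1}, {"translation": [0.004, -0.004, 0.06], "roll": 0, "claw": 1}, {"translation": [0.004, -0.004, 0.066], "roll": 0, "claw": 1}, {"translation": [0.004, -0.004, 0.069], "roll": 0, "claw": 1}, {"translation": [0.004, -0.004, 0.069], "roll": 0, "claw": 1}]'

```text
clock: 17.45
eef_pos: [0.5477, 0.0559, 0.0979]
tcp_rot: [3.141, 0.0, 1.562]
contact_force: [-10.0, 0.4, 23.3]
width: 0.0074
grasp_force: 62.4
```

>>> step_arm --deltas '[{"translation": [0, -0.006, -0.008], "roll": 0, "claw": 1}, {"translation": [0, -0.006, -0.008], "roll": 0, "claw": 1}, {"translation": [0, -0.006, -0.008], "roll": 0, "claw": 0.5}, {"translation": [0, -0.006, -0.008], "roll": 0, "claw": 0.5}, {"translation": [0, -0.006, -0.008], "roll": 0, "claw": 0.5}, {"translation": [0, -0.006, -0.008], "roll": 0, "claw": 0.5}, {"translation": [0, -0.03, -0.008], "roll": 0, "claw": 0.5}, {"translation": [0, -0.055, -0.008], "roll": 0, "claw": 0.5}, {"translation": [0, -0.075, -0.008], "roll": 0, "claw": 0.5}, {"translation": [0, -0.095, -0.008], "roll": 0, "claw": 0.5}, {"translation": [0, -0.115, -0.008], "roll": 0, "claw": 0.5}, {"translation": [0, -0.135, -0.008], "roll": 0, "claw": 0.5}, {"translation": [0, -0.15, -0.008], "roll": 0, "claw": 0.5}, {"translation": [0, -0.16, -0.008], "roll": 0, "claw": 0.5}, {"translation": [0, -0.16, -0.008], "roll": 0, "claw": 0.5}]'

```text
clock: 19.32
eef_pos: [0.4991, 0.0562, 0.0975]
tcp_rot: [3.142, -0.0, 1.562]
contact_force: [0.5, 0.1, 0.1]
width: 0.0426
grasp_force: 0.0
```

Run:
```python
from h import *
p,d=shot('scene','p1')
i=p[150:290,230:390,::-1]; cv2.imwrite('pics/p1c.png',cv2.resize(i,None,fx=4,fy=4,interpolation=cv2.INTER_CUBIC))
```

View pics/p1c.png

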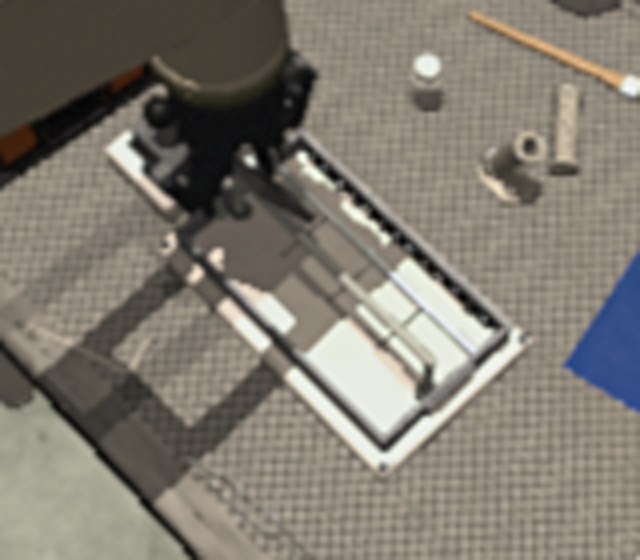

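The panel leans with its foot at about crop (305,215). Next I raise the gripper and go back to the rack.

>>> step_arm --deltas '[{"translation": [0, 0, -0.1], "roll": 0, "claw": 0.5}, {"translation": [0, 0, -0.25], "roll": 0, "claw": 0.5}, {"translation": [-0.2, -0.05, -0.35], "roll": 0, "claw": 0.5}, {"translation": [-0.4, -0.08, -0.35], "roll": 0, "claw": 0.5}, {"translation": [-0.6, -0.1, -0.35], "roll": -0.018, "claw": 0.5}, {"translation": [-0.8, -0.13, -0.35], "roll": -0.018, "claw": 0.5}, {"translation": [-1, -0.15, -0.35], "roll": -0.018, "claw": 0.5}, {"translation": [-1, -0.15, -0.35], "roll": -0.018, "claw": 0.5}, {"translation": [-1, -0.15, -0.35], "roll": -0.018, "claw": 0.5}]'

```text
clock: 20.5
eef_pos: [0.4515, -0.2434, 0.2023]
tcp_rot: [-3.141, -0.001, 1.674]
contact_force: [-0.2, -0.5, -0.3]
width: 0.0425
grasp_force: 0.0
```

```bash
cat >> h.py <<'E'
def leaning(n,f):
    "fit of panels leaning in the station, in station coordinates"
    X=cloud(n,np.load(f'pics/{f}.npy')).reshape(-1,3); c,s=np.cos(SYAW),np.sin(SYAW)
    q=np.c_[c*(X[:,0]-SX)+s*(X[:,1]-SY), -s*(X[:,0]-SX)+c*(X[:,1]-SY), X[:,2]]
    for y in (78,26,-26,-78):
        m=(abs(q[:,1]-y/1e3)<.018)&(q[:,2]>.035)&(q[:,2]<.116)&(q[:,0]>-.04)&(q[:,0]<.03)
        P=q[m]
        hi=P[P[:,2]>.086] if len(P) else P
        if len(hi)<8: print(y,'none'); continue
        for _ in range(3):
            k=np.polyfit(P[:,2],P[:,0],1); r=P[:,0]-np.polyval(k,P[:,2]); P=P[abs(r)<max(.003,1.5*r.std())] 
        t=q[(abs(q[:,1]-y/1e3)<.025)&(q[:,2]>.1)&(q[:,2]<.13)&(abs(q[:,0])<.05)]
        print(f,y,len(P),'lean deg',np.degrees(np.arctan(-k[0])).round(1),'x of seen face at deck',np.polyval(k,.012).round(4),'top z',np.percentile(t[:,2],95).round(4),'y range',np.percentile(t[:,1],[2,98]))
E
python3 - <<'E'
from h import *
p,d=shot('scene','p2'); shot('top','p2t'); leaning('scene','p2'); leaning('top','p2t'); amber('scene','p2',.115,.145)
plan((.453,-.35,.155),1.676);plan((.453,-.35,.095),1.676)
E
```

```text
78 none
26 none
-26 none
-78 none
p2t 78 77 lean deg 23.3 x of seen face at deck 0.0309 top z 0.1244 y range [0.0582 0.0972]
26 none
-26 none
-78 none
p2 hoodtop c [0.481  0.3541] [0.2479 0.1424] 85.72792053222656 z 0.1317586427527731
p2 handle c [0.4809 0.352 ] [0.4789 0.3449] [0.0989 0.017 ] 85.6525650024414 z 0.17110238007114043
trans [-0.3573 -0.0339  0.158 ] roll 0.0001 rows 2.0
trans [-0.3573 -0.0339  0.358 ] roll 0.0001 rows 3.0
```

>>> step_arm --deltas '[{"translation": [-0.18, -0.017, 0], "roll": 0, "claw": 0.5}, {"translation": [-0.357, -0.034, 0.06], "roll": 0, "claw": 0.5}, {"translation": [-0.357, -0.034, 0.16], "roll": 0, "claw": 0.5}, {"translation": [-0.357, -0.034, 0.16], "roll": 0, "claw": 0.5}, {"translation": [-0.357, -0.034, 0.26], "roll": 0, "claw": 0.5}, {"translation": [-0.357, -0.034, 0.358], "roll": 0, "claw": 0.5}, {"translation": [-0.357, -0.034, 0.358], "roll": 0, "claw": 0.5}, {"translation": [-0.357, -0.034, 0.358], "roll": 0, "claw": 1}, {"translation": [-0.357, -0.034, 0.358], "roll": 0, "claw": 1}, {"translation": [-0.357, -0.034, 0.358], "roll": 0, "claw": 1}, {"translation": [-0.357, -0.034, 0.358], "roll": 0, "claw": 1}, {"translation": [-0.357, -0.034, 0.358], "roll": 0, "claw": 1}, {"translation": [-0.357, -0.034, 0.3], "roll": 0, "claw": 1}, {"translation": [-0.357, -0.034, 0.2], "roll": 0, "claw": 1}, {"translation": [-0.357, -0.034, 0.1], "roll": 0, "claw": 1}, {"translation": [-0.357, -0.034, 0], "roll": 0, "claw": 1}, {"translation": [-0.357, -0.034, 0], "roll": 0, "claw": 1}]' --force 60

```text
clock: 22.72
eef_pos: [0.454, -0.3525, 0.2069]
tcp_rot: [3.137, 0.005, 1.675]
contact_force: [0.4, -0.1, 0.3]
width: 0.0071
grasp_force: 58.5
```

Run:
```python
from h import *
plan((*st(.023,.026),.2),1.562)
```

```text
trans [1.1486 0.4276 0.0231] roll 0.018 rows 6.0
```

>>> step_arm --deltas '[{"translation": [0.18, 0.07, 0], "roll": 0.018, "claw": 1}, {"translation": [0.36, 0.14, 0], "roll": 0.018, "claw": 1}, {"translation": [0.54, 0.2, 0], "roll": 0.018, "claw": 1}, {"translation": [0.72, 0.27, 0], "roll": 0.018, "claw": 1}, {"translation": [0.86, 0.33, 0], "roll": 0.018, "claw": 1}, {"translation": [1, 0.4276, 0], "roll": 0.018, "claw": 1}, {"translation": [1, 0.4276, 0], "roll": 0.018, "claw": 1}, {"translation": [1, 0.4276, 0], "roll": 0.018, "claw": 1}]'

```text
clock: 23.72
eef_pos: [0.5483, -0.0393, 0.2016]
tcp_rot: [-3.14, 0.0, 1.563]
contact_force: [0.1, 0.2, -0.3]
width: 0.0071
grasp_force: 58.6
```

Run:
```python
from h import *
plan((*st(.023,.026),.115),1.562);shot('scene','q1');shot('top','q1t');leaning('scene','q1'); leaning('top','q1t')
e=np.array(env.sense()['eef_pos'])
for n,f in(('scene','q1'),('top','q1t')):
    X=cloud(n,np.load(f'pics/{f}.npy')).reshape(-1,3)
    P=X[(abs(X[:,0]-e[0])<.02)&(abs(X[:,1]-e[1])<.03)&(X[:,2]<e[2]-.01)&(X[:,2]>.085)]
    if len(P): print(f,len(P),P.min(0),P.max(0),np.median(P,axis=0))
```

```text
trans [ 0.1429 -0.0096  0.2888] roll 0.0001 rows 2.0
q1 78 31 lean deg 23.2 x of seen face at deck 0.0291 top z 0.127 y range [0.0551 0.0962]
26 none
-26 none
-78 none
78 none
26 none
-26 none
-78 none
q1 150 [ 0.5431 -0.0599  0.1151] [ 0.5518 -0.0184  0.1906] [ 0.546  -0.044   0.1499]
q1t 26 [ 0.5466 -0.0312  0.1149] [ 0.5526 -0.0167  0.1886] [ 0.5478 -0.0225  0.1488]
```

>>> step_arm --deltas '[{"translation": [0.143, -0.01, 0], "roll": 0, "claw": 1}, {"translation": [0.143, -0.01, 0.1], "roll": 0, "claw": 1}, {"translation": [0.143, -0.01, 0.2], "roll": 0, "claw": 1}, {"translation": [0.143, -0.01, 0.27], "roll": 0, "claw": 1}, {"translation": [0.143, -0.01, 0.3], "roll": 0, "claw": 1}, {"translation": [0.143, -0.01, 0.32], "roll": 0, "claw": 1}, {"translation": [0.143, -0.01, 0.333], "roll": 0, "claw": 1}, {"translation": [0.143, -0.01, 0.34], "roll": 0, "claw": 1}, {"translation": [0.143, -0.01, 0.342], "roll": 0, "claw": 1}, {"translation": [0.143, -0.01, 0.342], "roll": 0, "claw": 1}]'

```text
clock: 25.08
eef_pos: [0.5465, 0.0037, 0.1002]
tcp_rot: [3.141, 0.0, 1.562]
contact_force: [-0.2, -0.4, -0.6]
width: 0.007
grasp_force: 58.7
```

>>> step_arm --deltas '[{"translation": [0, 0, 0.005], "roll": 0, "claw": 1}, {"translation": [0, 0, 0.005], "roll": 0, "claw": 0.5}, {"translation": [0, 0, 0.005], "roll": 0, "claw": 0.5}, {"translation": [0, 0, 0.005], "roll": 0, "claw": 0.5}, {"translation": [0, 0, 0.005], "roll": 0, "claw": 0.5}, {"translation": [0, -0.03, 0.005], "roll": 0, "claw": 0.5}, {"translation": [0, -0.055, 0.005], "roll": 0, "claw": 0.5}, {"translation": [0, -0.075, 0.005], "roll": 0, "claw": 0.5}, {"translation": [0, -0.095, 0.005], "roll": 0, "claw": 0.5}, {"translation": [0, -0.115, 0.005], "roll": 0, "claw": 0.5}, {"translation": [0, -0.135, 0.005], "roll": 0, "claw": 0.5}, {"translation": [0, -0.15, 0.005], "roll": 0, "claw": 0.5}, {"translation": [0, -0.155, 0.005], "roll": 0, "claw": 0.5}, {"translation": [0, -0.155, 0.005], "roll": 0, "claw": 0.5}, {"translation": [0, -0.155, -0.1], "roll": 0, "claw": 0.5}, {"translation": [0, -0.155, -0.25], "roll": 0, "claw": 0.5}, {"translation": [-0.2, -0.155, -0.35], "roll": 0, "claw": 0.5}, {"translation": [-0.4, -0.155, -0.35], "roll": 0, "claw": 0.5}, {"translation": [-0.6, -0.155, -0.35], "roll": 0, "claw": 0.5}, {"translation": [-0.8, -0.1, -0.35], "roll": -0.018, "claw": 0.5}]'

```text
clock: 27.58
eef_pos: [0.514, -0.2382, 0.2055]
tcp_rot: [3.141, 0.001, 1.677]
contact_force: [0.9, -0.1, 0.1]
width: 0.0426
grasp_force: 0.0
```

Run:
```python
from h import *
p,d=shot('scene','p3'); shot('top','p3t'); leaning('scene','p3'); leaning('top','p3t'); amber('scene','p3',.115,.145)
plan((.504,-.343,.155),1.676);plan((.504,-.343,.095),1.676)
i=p[150:290,230:390,::-1]; cv2.imwrite('pics/p3c.png',cv2.resize(i,None,fx=4,fy=4,interpolation=cv2.INTER_CUBIC))
```

```text
p3 78 29 lean deg 23.0 x of seen face at deck 0.0289 top z 0.1255 y range [0.0551 0.0857]
26 none
-26 none
-78 none
p3t 78 77 lean deg 23.0 x of seen face at deck 0.0303 top z 0.126 y range [0.0582 0.0971]
p3t 26 79 lean deg 24.1 x of seen face at deck 0.0319 top z 0.1253 y range [0.0104 0.0492]
-26 none
-78 none
p3 hoodtop c [0.4816 0.3597] [0.2322 0.1424] 85.76593017578125 z 0.131864149804634
p3 handle c [0.481  0.3518] [0.4788 0.3446] [0.0972 0.0166] 85.6119155883789 z 0.1715199112480577
trans [-0.3329 -0.0683  0.1633] roll -0.0004 rows 2.0
trans [-0.3329 -0.0683  0.3633] roll -0.0004 rows 3.0
```

View pics/p3c.png

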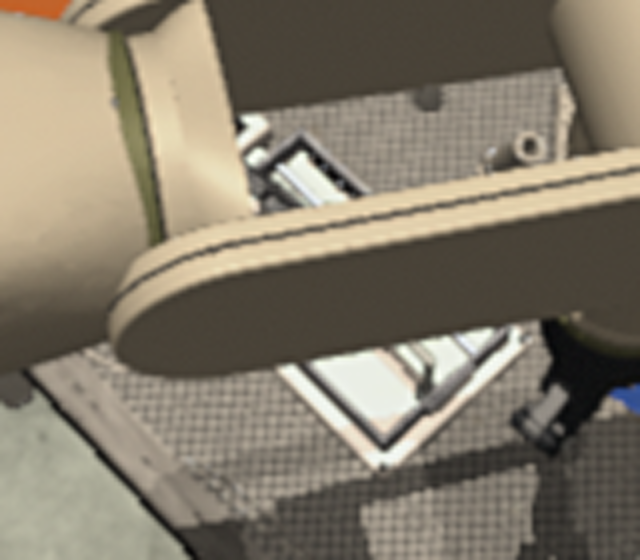

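The arm blocks the scene view, but the top camera shows two panels leaning at 23–24°. On to panel three.

>>> step_arm --deltas '[{"translation": [-0.18, -0.04, 0], "roll": 0, "claw": 0.5}, {"translation": [-0.333, -0.068, 0.06], "roll": 0, "claw": 0.5}, {"translation": [-0.333, -0.068, 0.16], "roll": 0, "claw": 0.5}, {"translation": [-0.333, -0.068, 0.16], "roll": 0, "claw": 0.5}, {"translation": [-0.333, -0.068, 0.26], "roll": 0, "claw": 0.5}, {"translation": [-0.333, -0.068, 0.36], "roll": 0, "claw": 0.5}, {"translation": [-0.333, -0.068, 0.36], "roll": 0, "claw": 0.5}, {"translation": [-0.333, -0.068, 0.36], "roll": 0, "claw": 1}, {"translation": [-0.333, -0.068, 0.36], "roll": 0, "claw": 1}, {"translation": [-0.333, -0.068, 0.36], "roll": 0, "claw": 1}, {"translation": [-0.333, -0.068, 0.36], "roll": 0, "claw": 1}, {"translation": [-0.333, -0.068, 0.36], "roll": 0, "claw": 1}, {"translation": [-0.333, -0.068, 0.3], "roll": 0, "claw": 1}, {"translation": [-0.333, -0.068, 0.2], "roll": 0, "claw": 1}, {"translation": [-0.333, -0.068, 0.1], "roll": 0, "claw": 1}, {"translation": [-0.333, -0.068, 0], "roll": 0, "claw": 1}, {"translation": [-0.333, -0.068, 0], "roll": 0, "claw": 1}]' --force 60

```text
clock: 29.8
eef_pos: [0.5064, -0.3389, 0.2103]
tcp_rot: [3.136, 0.006, 1.675]
contact_force: [-0.0, -0.5, -0.3]
width: 0.007
grasp_force: 58.7
```

Run:
```python
from h import *
plan((*st(.023,-.026),.2),1.562)
```

```text
trans [0.9497 0.23   0.0343] roll 0.018 rows 5.0
```

>>> step_arm --deltas '[{"translation": [0.18, 0.044, 0], "roll": 0.018, "claw": 1}, {"translation": [0.36, 0.087, 0], "roll": 0.018, "claw": 1}, {"translation": [0.54, 0.13, 0], "roll": 0.018, "claw": 1}, {"translation": [0.72, 0.174, 0], "roll": 0.018, "claw": 1}, {"translation": [0.87, 0.21, 0.02], "roll": 0.018, "claw": 1}, {"translation": [0.95, 0.23, 0.034], "roll": 0.018, "claw": 1}, {"translation": [0.95, 0.23, 0.034], "roll": 0.018, "claw": 1}, {"translation": [0.95, 0.23, 0.034], "roll": 0.018, "claw": 1}]'

```text
clock: 30.8
eef_pos: [0.5431, -0.0474, 0.1946]
tcp_rot: [-3.141, 0.0, 1.562]
contact_force: [0.3, 0.6, -0.5]
width: 0.0073
grasp_force: 58.7
```

```bash
cat > inhand.py <<'E'
from h import *
import sys
f,y=sys.argv[1],float(sys.argv[2])
plan((*st(.023,y),.1),1.562);shot('scene',f);shot('top',f+'t');leaning('scene',f); leaning('top',f+'t')
e=np.array(env.sense()['eef_pos'])
for n,g in(('scene',f),('top',f+'t')):
    X=cloud(n,np.load(f'pics/{g}.npy')).reshape(-1,3)
    P=X[(abs(X[:,0]-e[0])<.02)&(abs(X[:,1]-e[1])<.03)&(X[:,2]<e[2]-.01)&(X[:,2]>.085)]
    if len(P): print(g,len(P),P.min(0)-e,P.max(0)-e)
E
python3 inhand.py q2 -.026
```

```text
trans [-0.0033  0.0073  0.3153] roll 0.0 rows 2.0
q2 78 30 lean deg 23.1 x of seen face at deck 0.029 top z 0.1266 y range [0.0558 0.0951]
q2 26 39 lean deg 23.6 x of seen face at deck 0.0294 top z 0.1249 y range [0.0065 0.0467]
q2 -26 39 lean deg -42.2 x of seen face at deck -0.0726 top z 0.1283 y range [-0.0498 -0.0105]
-78 none
78 none
q2t 26 78 lean deg 23.9 x of seen face at deck 0.0317 top z 0.1251 y range [0.0105 0.0492]
-26 none
-78 none
q2 151 [-0.0053 -0.0257 -0.0896] [ 0.0029  0.016  -0.0112]
q2t 20 [-0.0024 -0.0234 -0.0852] [ 0.0004  0.0172 -0.0237]
```

>>> step_arm --deltas '[{"translation": [0.008, 0.007, 0.1], "roll": 0, "claw": 1}, {"translation": [0.008, 0.007, 0.2], "roll": 0, "claw": 1}, {"translation": [0.008, 0.007, 0.26], "roll": 0, "claw": 1}, {"translation": [0.008, 0.007, 0.29], "roll": 0, "claw": 1}, {"translation": [0.008, 0.007, 0.305], "roll": 0, "claw": 1}, {"translation": [0.008, 0.007, 0.315], "roll": 0, "claw": 1}, {"translation": [0.008, 0.007, 0.318], "roll": 0, "claw": 1}, {"translation": [0.008, 0.007, 0.318], "roll": 0, "claw": 1}]'

```text
clock: 31.9
eef_pos: [0.5461, -0.0446, 0.1005]
tcp_rot: [3.14, 0.0, 1.562]
contact_force: [-1.2, 0.2, 4.8]
width: 0.0072
grasp_force: 59.5
```

>>> step_arm --deltas '[{"translation": [0, 0, 0], "roll": 0, "claw": 0.5}, {"translation": [0, 0, 0], "roll": 0, "claw": 0.5}, {"translation": [0, 0, 0], "roll": 0, "claw": 0.5}, {"translation": [0, 0, 0], "roll": 0, "claw": 0.5}, {"translation": [0, -0.03, 0], "roll": 0, "claw": 0.5}, {"translation": [0, -0.055, 0], "roll": 0, "claw": 0.5}, {"translation": [0, -0.075, 0], "roll": 0, "claw": 0.5}, {"translation": [0, -0.095, 0], "roll": 0, "claw": 0.5}, {"translation": [0, -0.115, 0], "roll": 0, "claw": 0.5}, {"translation": [0, -0.135, 0], "roll": 0, "claw": 0.5}, {"translation": [0, -0.15, 0], "roll": 0, "claw": 0.5}, {"translation": [0, -0.155, 0], "roll": 0, "claw": 0.5}, {"translation": [0, -0.155, 0], "roll": 0, "claw": 0.5}, {"translation": [0, -0.155, -0.1], "roll": 0, "claw": 0.5}, {"translation": [0, -0.155, -0.25], "roll": 0, "claw": 0.5}, {"translation": [-0.2, -0.13, -0.35], "roll": 0, "claw": 0.5}, {"translation": [-0.4, -0.08, -0.35], "roll": -0.018, "claw": 0.5}, {"translation": [-0.6, -0.03, -0.35], "roll": -0.018, "claw": 0.5}, {"translation": [-0.65, 0.0, -0.35], "roll": -0.018, "claw": 0.5}, {"translation": [-0.65, 0.0, -0.35], "roll": -0.018, "claw": 0.5}]'

```text
clock: 34.4
eef_pos: [0.5437, -0.2409, 0.2038]
tcp_rot: [-3.141, -0.0, 1.673]
contact_force: [-1.0, 1.0, -0.1]
width: 0.0425
grasp_force: 0.0
```

Run:
```python
from h import *
p,d=shot('scene','p4'); shot('top','p4t'); leaning('scene','p4'); leaning('top','p4t'); amber('scene','p4',.115,.145)
plan((.554,-.339,.155),1.676);plan((.554,-.339,.095),1.676)
```

```text
78 none
26 none
-26 none
-78 none
p4t 78 76 lean deg 23.3 x of seen face at deck 0.0308 top z 0.1268 y range [0.0581 0.0975]
p4t 26 79 lean deg 24.2 x of seen face at deck 0.0319 top z 0.1254 y range [0.0104 0.0492]
p4t -26 94 lean deg 25.1 x of seen face at deck 0.0332 top z 0.125 y range [-0.0454 -0.0045]
-78 none
p4 hoodtop c [0.4812 0.3547] [0.2439 0.1416] 86.0167465209961 z 0.13182657973230857
p4 handle c [0.4808 0.3522] [0.4787 0.3442] [0.0983 0.0168] 85.73925018310547 z 0.17071329559236778
trans [-0.3357  0.0001  0.1631] roll -0.0001 rows 2.0
trans [-0.3357  0.0001  0.3631] roll -0.0001 rows 3.0
```

>>> step_arm --deltas '[{"translation": [-0.18, 0, 0], "roll": 0, "claw": 0.5}, {"translation": [-0.342, 0, 0.06], "roll": 0, "claw": 0.5}, {"translation": [-0.342, 0, 0.16], "roll": 0, "claw": 0.5}, {"translation": [-0.342, 0, 0.16], "roll": 0, "claw": 0.5}, {"translation": [-0.342, 0, 0.26], "roll": 0, "claw": 0.5}, {"translation": [-0.342, 0, 0.36], "roll": 0, "claw": 0.5}, {"translation": [-0.342, 0, 0.36], "roll": 0, "claw": 0.5}, {"translation": [-0.342, 0, 0.36], "roll": 0, "claw": 1}, {"translation": [-0.342, 0, 0.36], "roll": 0, "claw": 1}, {"translation": [-0.342, 0, 0.36], "roll": 0, "claw": 1}, {"translation": [-0.342, 0, 0.36], "roll": 0, "claw": 1}, {"translation": [-0.342, 0, 0.36], "roll": 0, "claw": 1}, {"translation": [-0.342, 0, 0.3], "roll": 0, "claw": 1}, {"translation": [-0.342, 0, 0.2], "roll": 0, "claw": 1}, {"translation": [-0.342, 0, 0.1], "roll": 0, "claw": 1}, {"translation": [-0.342, 0, 0], "roll": 0, "claw": 1}, {"translation": [-0.342, 0, 0], "roll": 0, "claw": 1}]' --force 60

```text
clock: 36.62
eef_pos: [0.5564, -0.3429, 0.2099]
tcp_rot: [3.135, 0.006, 1.675]
contact_force: [-0.0, 0.1, -1.4]
width: 0.0073
grasp_force: 58.5
```

Run:
```python
from h import *
plan((*st(.023,-.078),.2),1.562)
```

```text
trans [0.8081 0.0458 0.033 ] roll 0.018 rows 4.0
```

>>> step_arm --deltas '[{"translation": [0.18, 0.01, 0], "roll": 0.018, "claw": 1}, {"translation": [0.36, 0.02, 0], "roll": 0.018, "claw": 1}, {"translation": [0.54, 0.03, 0], "roll": 0.018, "claw": 1}, {"translation": [0.7, 0.04, 0], "roll": 0.018, "claw": 1}, {"translation": [0.79, 0.045, 0.02], "roll": 0.018, "claw": 1}, {"translation": [0.808, 0.046, 0.033], "roll": 0.018, "claw": 1}, {"translation": [0.808, 0.046, 0.033], "roll": 0.018, "claw": 1}, {"translation": [0.808, 0.046, 0.033], "roll": 0.018, "claw": 1}]'

```text
clock: 37.62
eef_pos: [0.5429, -0.1001, 0.1944]
tcp_rot: [3.142, 0.0, 1.561]
contact_force: [-0.0, -0.4, -0.9]
width: 0.007
grasp_force: 58.7
```

```bash
python3 inhand.py q3 -.078
```

```text
trans [-0.0009  0.0065  0.3147] roll -0.0002 rows 2.0
q3 78 33 lean deg 23.0 x of seen face at deck 0.029 top z 0.1262 y range [0.0561 0.0926]
q3 26 39 lean deg 24.3 x of seen face at deck 0.0305 top z 0.1259 y range [0.0063 0.0471]
q3 -26 46 lean deg 24.5 x of seen face at deck 0.0307 top z 0.1243 y range [-0.0469 -0.0069]
q3 -78 37 lean deg -43.5 x of seen face at deck -0.0762 top z 0.127 y range [-0.0944 -0.0535]
q3t 78 74 lean deg 23.1 x of seen face at deck 0.0306 top z 0.1259 y range [0.0582 0.097 ]
q3t 26 58 lean deg 24.4 x of seen face at deck 0.0321 top z 0.1259 y range [0.0224 0.0493]
q3t -26 65 lean deg 25.4 x of seen face at deck 0.0334 top z 0.1242 y range [-0.0463 -0.0135]
-78 none
q3 141 [-0.0054 -0.0177 -0.0877] [ 0.003   0.0249 -0.0111]
q3t 42 [-0.0016  0.0034 -0.0862] [ 0.0043  0.0259 -0.0113]
```

>>> step_arm --deltas '[{"translation": [-0.017, 0.006, 0.1], "roll": 0, "claw": 1}, {"translation": [-0.017, 0.006, 0.2], "roll": 0, "claw": 1}, {"translation": [-0.017, 0.006, 0.26], "roll": 0, "claw": 1}, {"translation": [-0.017, 0.006, 0.29], "roll": 0, "claw": 1}, {"translation": [-0.017, 0.006, 0.305], "roll": 0, "claw": 1}, {"translation": [-0.017, 0.006, 0.315], "roll": 0, "claw": 1}, {"translation": [-0.017, 0.006, 0.317], "roll": 0, "claw": 1}, {"translation": [-0.017, 0.006, 0.317], "roll": 0, "claw": 1}]'

```text
clock: 38.72
eef_pos: [0.5451, -0.1042, 0.1001]
tcp_rot: [3.14, 0.0, 1.562]
contact_force: [-0.3, 0.1, 1.7]
width: 0.0074
grasp_force: 59.0
```

>>> step_arm --deltas '[{"translation": [0, 0, 0], "roll": 0, "claw": 0.5}, {"translation": [0, 0, 0], "roll": 0, "claw": 0.5}, {"translation": [0, 0, 0], "roll": 0, "claw": 0.5}, {"translation": [0, 0, 0], "roll": 0, "claw": 0.5}, {"translation": [0, -0.03, 0], "roll": 0, "claw": 0.5}, {"translation": [0, -0.055, 0], "roll": 0, "claw": 0.5}, {"translation": [0, -0.075, 0], "roll": 0, "claw": 0.5}, {"translation": [0, -0.095, 0], "roll": 0, "claw": 0.5}, {"translation": [0, -0.115, 0], "roll": 0, "claw": 0.5}, {"translation": [0, -0.135, 0], "roll": 0, "claw": 0.5}, {"translation": [0, -0.15, 0], "roll": 0, "claw": 0.5}, {"translation": [0, -0.155, 0], "roll": 0, "claw": 0.5}, {"translation": [0, -0.155, 0], "roll": 0, "claw": 0.5}, {"translation": [0, -0.155, -0.1], "roll": 0, "claw": 0.5}, {"translation": [0, -0.155, -0.25], "roll": 0, "claw": 0.5}, {"translation": [0, -0.155, -0.45], "roll": 0, "claw": 0}, {"translation": [-0.2, -0.25, -0.5], "roll": 0, "claw": 0}, {"translation": [-0.35, -0.3, -0.5], "roll": 0, "claw": 0}, {"translation": [-0.35, -0.3, -0.5], "roll": 0, "claw": 0}]'

```text
clock: 41.1
eef_pos: [0.4528, -0.2113, 0.2498]
tcp_rot: [3.141, 0.001, 1.558]
contact_force: [-0.9, -0.5, 0.4]
width: 0.0857
grasp_force: 0.0
```

Run:
```python
from h import *
p,d=shot('scene','p5'); shot('top','p5t'); leaning('scene','p5'); leaning('top','p5t'); amber('scene','p5',.115,.145); amber('top','p5t',.115,.145)
i=p[150:290,230:390,::-1]; cv2.imwrite('pics/p5c.png',cv2.resize(i,None,fx=4,fy=4,interpolation=cv2.INTER_CUBIC))
```

```text
p5 78 20 lean deg 23.1 x of seen face at deck 0.029 top z 0.1262 y range [0.0596 0.0957]
26 none
-26 none
-78 none
p5t 78 76 lean deg 23.3 x of seen face at deck 0.0309 top z 0.1254 y range [0.0583 0.0973]
p5t 26 78 lean deg 24.0 x of seen face at deck 0.0316 top z 0.1252 y range [0.0104 0.0492]
p5t -26 91 lean deg 25.3 x of seen face at deck 0.0334 top z 0.1246 y range [-0.0456 -0.0045]
p5t -78 82 lean deg 24.0 x of seen face at deck 0.0313 top z 0.1245 y range [-0.0967 -0.0559]
p5 hoodtop c [0.4835 0.3873] [0.1761 0.1429] 85.39064025878906 z 0.13185458188221394
p5 handle c [0.4807 0.3545] [0.4793 0.3518] [0.0943 0.0162] 85.64219665527344 z 0.17164024529982377
p5t hoodtop c [ 0.5201 -0.2075] [0.1695 1.3782] 3.830139636993408 z 0.13067932921220596
```

View pics/p5.png

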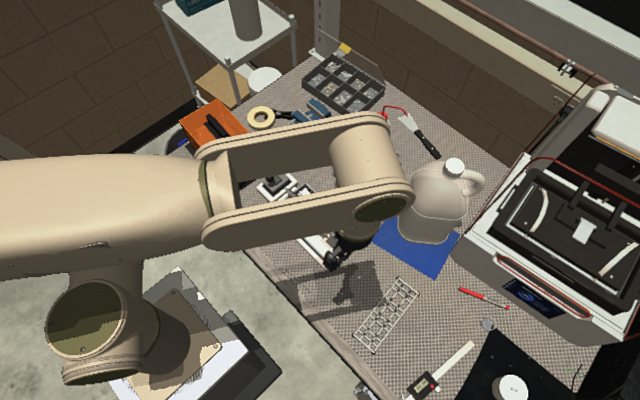

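The rack at (386,315) is empty, the top camera gives all four panels at 23–25°, and the hood at (212,128) is still on the mat. Next I fetch the hood.

>>> step_arm --deltas '[{"translation": [1, 0.03, 0], "roll": 0, "claw": 0}, {"translation": [1, 0.03, 0], "roll": 0, "claw": 0}, {"translation": [1, 0.03, 0], "roll": 0, "claw": 0}, {"translation": [1, 0.03, 0], "roll": 0, "claw": 0}, {"translation": [1, 0.03, 0], "roll": 0, "claw": 0}, {"translation": [1, 0.03, 0], "roll": 0, "claw": 0}]'

```text
clock: 41.95
eef_pos: [0.4644, 0.0964, 0.2489]
tcp_rot: [-3.141, -0.001, 1.569]
contact_force: [-0.6, -0.5, 0.5]
width: 0.0856
grasp_force: 0.0
```

Run:
```python
from h import *
p,d=shot('scene','p6'); leaning('scene','p6'); amber('scene','p6',.115,.145)
plan((.483,.353,.23),1.492);plan((.483,.353,.144),1.492)
```

```text
p6 78 34 lean deg 23.1 x of seen face at deck 0.0291 top z 0.1261 y range [0.0566 0.096 ]
p6 26 39 lean deg 24.7 x of seen face at deck 0.0309 top z 0.1256 y range [0.0065 0.0469]
p6 -26 49 lean deg 24.7 x of seen face at deck 0.0311 top z 0.1254 y range [-0.0469 -0.007 ]
p6 -78 43 lean deg 24.1 x of seen face at deck 0.0299 top z 0.1265 y range [-0.0983 -0.0575]
p6 hoodtop c [0.4674 0.2987] [0.1311 0.1234] 85.60321807861328 z 0.13171758808117992
p6 handle c [0.478  0.3144] [0.4764 0.311 ] [0.0274 0.0159] 84.58203887939453 z 0.16880689569897933
trans [0.862  0.0584 0.0631] roll 0.012 rows 5.0
trans [0.862  0.0584 0.3498] roll 0.012 rows 5.0
```

Run:
```python
from h import *
for f in('open','p4','p6'):
    im=cv2.imread(f'pics/{f}.png'); X=cloud('scene',np.load(f'pics/{f}.npy'));hsv=cv2.cvtColor(im,cv2.COLOR_BGR2HSV)
    A=X[(hsv[...,0]<25)&(hsv[...,1]>120)&(X[...,2]>.115)&(X[...,2]<.145)&(X[...,1]>.1)]
    H=X[(hsv[...,2]<90)&(X[...,2]>.162)&(X[...,2]<.18)&(X[...,1]>.28)&(X[...,1]<.45)&(abs(X[...,0]-.48)<.02)]
    print(f,np.percentile(A[:,1],[.2,1]),len(A),np.percentile(H[:,1],[1,3]),len(H))
```

```text
open [0.2292 0.2312] 2831 [0.3035 0.3059] 164
p4 [0.2321 0.2426] 1711 [0.3038 0.3053] 162
p6 [0.2372 0.2379] 949 [0.303  0.3037] 46
```

>>> step_arm --deltas '[{"translation": [0.3, 0.02, 0.0], "roll": 0.012, "claw": 0}, {"translation": [0.6, 0.04, 0.0], "roll": 0.012, "claw": 0}, {"translation": [0.862, 0.058, 0.0], "roll": 0.012, "claw": 0}, {"translation": [0.862, 0.058, 0.0], "roll": 0.012, "claw": 0}, {"translation": [0.862, 0.058, 0.0], "roll": 0.012, "claw": 0}, {"translation": [0.862, 0.058, 0.06], "roll": 0.012, "claw": 0}, {"translation": [0.862, 0.058, 0.06], "roll": 0.012, "claw": 0}, {"translation": [0.862, 0.058, 0.16], "roll": 0.012, "claw": 0}, {"translation": [0.862, 0.058, 0.26], "roll": 0.012, "claw": 0}, {"translation": [0.862, 0.058, 0.347], "roll": 0.012, "claw": 0}, {"translation": [0.862, 0.058, 0.347], "roll": 0.012, "claw": 0}, {"translation": [0.862, 0.058, 0.347], "roll": 0.012, "claw": 1}, {"translation": [0.862, 0.058, 0.347], "roll": 0.012, "claw": 1}, {"translation": [0.862, 0.058, 0.347], "roll": 0.012, "claw": 1}, {"translation": [0.862, 0.058, 0.347], "roll": 0.012, "claw": 1}, {"translation": [0.862, 0.058, 0.347], "roll": 0.012, "claw": 1}, {"translation": [0.862, 0.058, 0.347], "roll": 0.012, "claw": 1}]' --force 110

```text
clock: 44.12
eef_pos: [0.4849, 0.3502, 0.1456]
tcp_rot: [3.142, -0.0, 1.487]
contact_force: [-3.4, -1.4, 4.0]
width: 0.0142
grasp_force: 108.9
```

>>> step_arm --deltas '[{"translation": [0, 0, -0.05], "roll": 0, "claw": 1}, {"translation": [0, 0, -0.15], "roll": 0, "claw": 1}, {"translation": [0, 0, -0.27], "roll": 0, "claw": 1}, {"translation": [0, 0, -0.4], "roll": 0, "claw": 1}, {"translation": [0, 0, -0.5], "roll": 0, "claw": 1}, {"translation": [0, 0, -0.57], "roll": 0, "claw": 1}, {"translation": [-0.15, 0, -0.58], "roll": -0.011, "claw": 1}, {"translation": [-0.3, 0, -0.58], "roll": -0.011, "claw": 1}, {"translation": [-0.45, 0.02, -0.58], "roll": -0.011, "claw": 1}, {"translation": [-0.6, 0.04, -0.58], "roll": -0.011, "claw": 1}, {"translation": [-0.7, 0.05, -0.58], "roll": -0.011, "claw": 1}, {"translation": [-0.8, 0.06, -0.58], "roll": -0.011, "claw": 1}, {"translation": [-0.8, 0.06, -0.58], "roll": -0.011, "claw": 1}]'

```text
clock: 45.75
eef_pos: [0.4827, 0.1074, 0.3197]
tcp_rot: [3.141, 0.001, 1.553]
contact_force: [-0.0, 0.5, -3.1]
width: 0.0145
grasp_force: 107.8
```

Run:
```python
from h import *
plan((.522,-.025,.315),1.557)
```

```text
trans [-0.4389  0.1388  0.0155] roll -0.0007 rows 3.0
```

>>> step_arm --deltas '[{"translation": [-0.15, 0.05, 0], "roll": 0, "claw": 1}, {"translation": [-0.3, 0.1, 0], "roll": 0, "claw": 1}, {"translation": [-0.439, 0.139, 0.015], "roll": 0, "claw": 1}, {"translation": [-0.439, 0.139, 0.015], "roll": 0, "claw": 1}, {"translation": [-0.439, 0.139, 0.015], "roll": 0, "claw": 1}, {"translation": [-0.439, 0.139, 0.015], "roll": 0, "claw": 1}]'

```text
clock: 46.5
eef_pos: [0.5224, -0.0217, 0.315]
tcp_rot: [3.141, -0.0, 1.557]
contact_force: [0.4, -0.1, -3.1]
width: 0.0141
grasp_force: 107.8
```

Run:
```python
from h import *
p,d=shot('scene','c1'); amber('scene','c1',.28,.33); shot('top','c1t')
for f in('lift1','c1'):
    im=cv2.imread(f'pics/{f}.png'); X=cloud('scene',np.load(f'pics/{f}.npy'));hsv=cv2.cvtColor(im,cv2.COLOR_BGR2HSV); z0={'lift1':.2708,'c1':.2708+.0325}[f]
    A=X[(hsv[...,0]<25)&(hsv[...,1]>120)&(abs(X[...,2]-z0)<.012)&(abs(X[...,1])<.2)]
    r=cv2.minAreaRect(A[:,:2].astype(np.float32)); print(f,np.array(r[0]),np.array(r[1]),r[2],np.median(A[:,2]),np.percentile(A[:,:2],[.5,99.5],axis=0))
e=env.sense();print(e['eef_pos'],e['tcp_rot'],e['width'])
i=p[120:300,220:420,::-1]; cv2.imwrite('pics/c1c.png',cv2.resize(i,None,fx=3,fy=3))
```

```text
c1 hoodtop c [ 0.5216 -0.019 ] [0.2414 0.1427] 89.61675262451172 z 0.3013857207014476
c1 handle c [ 0.5196 -0.0294] [ 0.5172 -0.038 ] [0.0638 0.069 ] 43.96976852416992 z 0.342984435222783
lift1 [ 0.5213 -0.0218] [0.2417 0.1417] 89.33133697509766 0.2708463872643284 [[ 0.4504 -0.1422]
 [ 0.5905  0.0972]]
c1 [ 0.5217 -0.019 ] [0.2412 0.1425] 89.40968322753906 0.30149765497597386 [[ 0.4506 -0.1391]
 [ 0.5905  0.0997]]
[ 0.5224 -0.0219  0.315 ] [ 3.1412 -0.0001  1.5574] 0.014400990685087375
```

View pics/c1c.png

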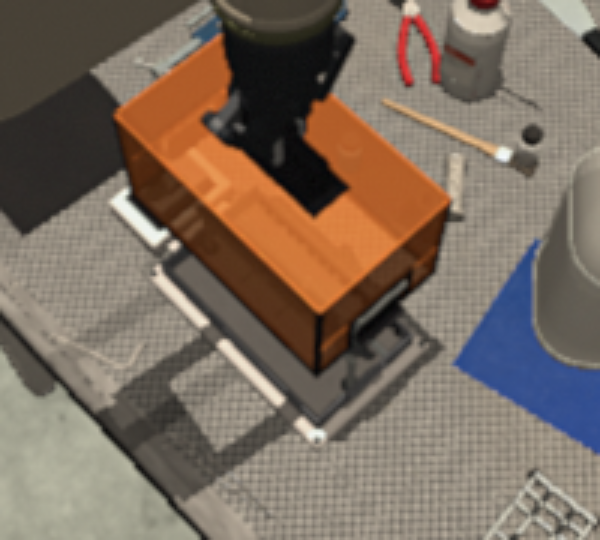

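The hood hangs squarely over the station and needs about 3 mm towards −y. I lower it.

>>> step_arm --deltas '[{"translation": [-0.0093, 0, 0.05], "roll": 0, "claw": 1}, {"translation": [-0.0093, 0, 0.12], "roll": 0, "claw": 1}, {"translation": [-0.0093, 0, 0.2], "roll": 0, "claw": 1}, {"translation": [-0.0093, 0, 0.27], "roll": 0, "claw": 1}, {"translation": [-0.0093, 0, 0.33], "roll": 0, "claw": 1}, {"translation": [-0.0093, 0, 0.38], "roll": 0, "claw": 1}, {"translation": [-0.0093, 0, 0.41], "roll": 0, "claw": 1}, {"translation": [-0.0093, 0, 0.425], "roll": 0, "claw": 1}, {"translation": [-0.0093, 0, 0.44], "roll": 0, "claw": 1}, {"translation": [-0.0093, 0, 0.455], "roll": 0, "claw": 1}, {"translation": [-0.0093, 0, 0.465], "roll": 0, "claw": 1}, {"translation": [-0.0093, 0, 0.465], "roll": 0, "claw": 1}]'

```text
clock: 48.1
eef_pos: [0.5222, -0.0257, 0.175]
tcp_rot: [-3.141, -0.0, 1.556]
contact_force: [-0.1, -1.0, -2.9]
width: 0.0142
grasp_force: 107.8
```

>>> step_arm --deltas '[{"translation": [0, 0, 0.013], "roll": 0, "claw": 1}, {"translation": [0, 0, 0.025], "roll": 0, "claw": 1}, {"translation": [0, 0, 0.035], "roll": 0, "claw": 1}, {"translation": [0, 0, 0.045], "roll": 0, "claw": 1}, {"translation": [0, 0, 0.055], "roll": 0, "claw": 1}, {"translation": [0, 0, 0.062], "roll": 0, "claw": 1}, {"translation": [0, 0, 0.066], "roll": 0, "claw": 1}, {"translation": [0, 0, 0.066], "roll": 0, "claw": 1}]'

```text
clock: 49.1
eef_pos: [0.5221, -0.0251, 0.1556]
tcp_rot: [-3.141, -0.001, 1.556]
contact_force: [-3.4, 4.0, 2.1]
width: 0.0143
grasp_force: 109.1
```

>>> step_arm --deltas '[{"translation": [0, 0, 0.004], "roll": 0, "claw": 1}, {"translation": [0, 0, 0.008], "roll": 0, "claw": 1}, {"translation": [0, 0, 0.01], "roll": 0, "claw": 1}, {"translation": [0, 0, 0.01], "roll": 0, "claw": 1}]'

```text
clock: 49.6
eef_pos: [0.5226, -0.0251, 0.1557]
tcp_rot: [3.141, -0.001, 1.556]
contact_force: [-13.9, 6.2, 23.4]
width: 0.0144
grasp_force: 112.3
```

Run:
```python
from h import *
p,d=shot('scene','c2'); amber('scene','c2',.13,.155)
i=p[150:290,230:390,::-1]; cv2.imwrite('pics/c2c.png',cv2.resize(i,None,fx=4,fy=4,interpolation=cv2.INTER_CUBIC))
```

```text
c2 hoodtop c [ 0.522  -0.0217] [0.2421 0.1424] 89.46159362792969 z 0.14238191764669542
c2 handle c [ 0.5183 -0.048 ] [ 0.5194 -0.0474] [0.0488 0.0348] 87.79071807861328 z 0.18154622072430554
```

>>> step_arm --deltas '[{"translation": [0, 0, 0.004], "roll": 0, "claw": 0}, {"translation": [0, 0, 0], "roll": 0, "claw": 0}, {"translation": [0, 0, 0], "roll": 0, "claw": 0}, {"translation": [0, 0, 0], "roll": 0, "claw": 0}, {"translation": [0, 0, 0], "roll": 0, "claw": 0}, {"translation": [0, 0, -0.15], "roll": 0, "claw": 0}, {"translation": [0, 0, -0.3], "roll": 0, "claw": 0}, {"translation": [-0.3, -0.2, -0.3], "roll": 0, "claw": 0}, {"translation": [-0.6, -0.4, -0.3], "roll": 0, "claw": 0}, {"translation": [-0.6, -0.4, -0.3], "roll": 0, "claw": 0}, {"translation": [-0.6, -0.4, -0.3], "roll": 0, "claw": 0}]'

```text
clock: 51.02
eef_pos: [0.398, -0.206, 0.2426]
tcp_rot: [3.141, 0.001, 1.553]
contact_force: [0.5, -0.0, 0.7]
width: 0.0853
grasp_force: 0.0
```

Run:
```python
from h import *
p,d=shot('scene','c3'); p2,d2=shot('top','c3t'); amber('scene','c3',.13,.155)
for n,f,g in(('scene','scene0','c3'),('top','top0','c3t')):
    A=cloud(n,np.load(f'pics/{f}.npy'));B=cloud(n,np.load(f'pics/{g}.npy'))
    for nm,(x0,x1,y0,y1,z0,z1) in dict(all=(.455,.585,-.135,.09,.135,.15),left=(.46,.58,.04,.09,.135,.15),right=(.46,.58,-.135,-.08,.135,.15),near=(.455,.475,-.135,.09,.135,.15),far=(.57,.588,-.135,.09,.135,.15),handle=(.51,.535,-.065,.02,.17,.19)).items():
        m=lambda X:(X[...,0]>x0)&(X[...,0]<x1)&(X[...,1]>y0)&(X[...,1]<y1)&(X[...,2]>z0)&(X[...,2]<z1)
        mm=m(A)&m(B); print(n,nm,mm.sum(),np.median(B[mm][:,2]-A[mm][:,2]) if mm.any() else None)
i=p[150:290,230:390,::-1]; cv2.imwrite('pics/c3c.png',cv2.resize(i,None,fx=4,fy=4,interpolation=cv2.INTER_CUBIC))
X=cloud('scene',d)
for n,dd in(('scene',d),('top',d2)):
    X=cloud(n,dd)
    for r in optics.tip_of(n,'lamp_switch_tip')[:1]: 
        print(r['location'],at_z(n,[r['location']],.085))
print('expected tip',st(-.042*np.sin(.5),.174),.0485+.042*np.cos(.5))
```

```text
c3 hoodtop c [0.4701 0.0337] [0.0859 0.0977] 56.82844161987305 z 0.14137704488896333
scene all 652 -0.0001353843694715806
scene left 221 -0.00022018670459933443
scene right 0 None
scene near 239 -0.00029315075863861617
scene far 0 None
scene handle 3 0.0004634771613113431
top all 3067 -1.5286990888624397e-05
top left 668 0.00015064016122136314
top right 736 -0.00018534857298178886
top near 516 9.892476593972854e-05
top far 424 4.445878158230998e-05
top handle 177 9.730508899047363e-06
[273.9, 212.4] [[0.4995 0.1514 0.085 ]]
expected tip [0.5038 0.152 ] 0.08535846759939567
```

View pics/c3c.png

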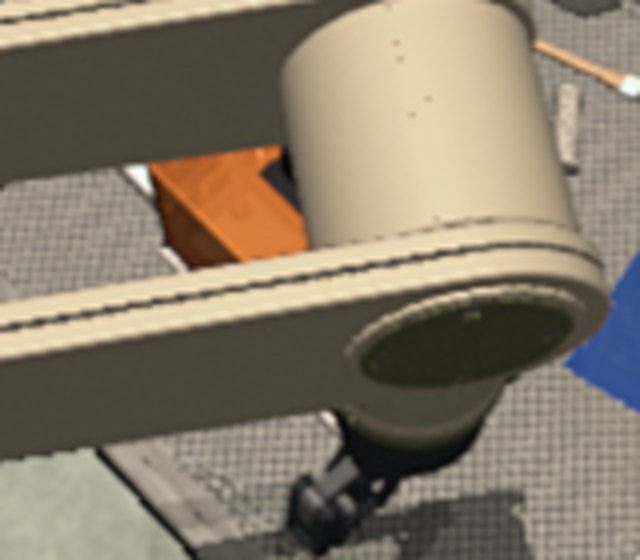

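The arm covers most of the hood in this picture. The depth maps put its top within 0.2 mm of the starting height on all sides, so it is home and level. Now the switch.

Run:
```python
from h import *
plan((.42,.06,.25),1.562);plan((.455,.157,.2),1.562)
```

```text
trans [ 0.8814  0.0532 -0.0252] roll -0.0013 rows 5.0
trans [1.2066 0.1644 0.1415] roll -0.0013 rows 6.0
```

>>> step_arm --deltas '[{"translation": [0.881, 0.053, -0.025], "roll": 0, "claw": 1}, {"translation": [0.881, 0.053, -0.025], "roll": 0, "claw": 1}, {"translation": [0.881, 0.053, -0.025], "roll": 0, "claw": 1}, {"translation": [0.881, 0.053, -0.025], "roll": 0, "claw": 1}, {"translation": [0.881, 0.053, -0.025], "roll": 0, "claw": 1}, {"translation": [0.881, 0.053, -0.025], "roll": 0, "claw": 1}, {"translation": [0.881, 0.053, -0.025], "roll": 0, "claw": 1}]' --force 20

```text
clock: 52.1
eef_pos: [0.4196, 0.0592, 0.2497]
tcp_rot: [-3.141, 0.001, 1.555]
contact_force: [0.4, 0.9, 0.0]
width: -0.0001
grasp_force: 0.0
```

Run:
```python
from h import *
plan((.455,.157,.2),1.562);plan((.455,.157,.076),1.562)
p,d=shot('scene','s1'); p2,d2=shot('top','s1t')
for n,dd,im in(('scene',d,p),('top',d2,p2)):
    X=cloud(n,dd); m=(im.max(2)<70)&(X[...,2]>.078)&(X[...,2]<.11)&(abs(X[...,1]-.152)<.03)&(X[...,0]>.47)&(X[...,0]<.57)
    P=X[m]; print(n,len(P), P.mean(0) if len(P) else '', (P.min(0),P.max(0)) if len(P) else '')
```

```text
trans [0.3278 0.1129 0.1657] roll -0.0011 rows 2.0
trans [0.3278 0.1129 0.579 ] roll -0.0011 rows 4.0
scene 44 [0.5003 0.1467 0.0919] (array([0.4909, 0.1394, 0.0801]), array([0.5109, 0.1569, 0.1002]))
top 0
```

>>> step_arm --deltas '[{"translation": [0.32, 0.11, 0], "roll": 0, "claw": 1}, {"translation": [0.32, 0.11, 0], "roll": 0, "claw": 1}, {"translation": [0.32, 0.11, 0.1], "roll": 0, "claw": 1}, {"translation": [0.32, 0.11, 0.2], "roll": 0, "claw": 1}, {"translation": [0.32, 0.11, 0.3], "roll": 0, "claw": 1}, {"translation": [0.32, 0.11, 0.4], "roll": 0, "claw": 1}, {"translation": [0.32, 0.11, 0.5], "roll": 0, "claw": 1}, {"translation": [0.32, 0.11, 0.579], "roll": 0, "claw": 1}, {"translation": [0.32, 0.11, 0.579], "roll": 0, "claw": 1}, {"translation": [0.32, 0.15, 0.579], "roll": 0, "claw": 1}, {"translation": [0.32, 0.18, 0.579], "roll": 0, "claw": 1}, {"translation": [0.32, 0.21, 0.579], "roll": 0, "claw": 1}, {"translation": [0.32, 0.24, 0.579], "roll": 0, "claw": 1}, {"translation": [0.32, 0.27, 0.579], "roll": 0, "claw": 1}, {"translation": [0.32, 0.29, 0.579], "roll": 0, "claw": 1}, {"translation": [0.32, 0.305, 0.579], "roll": 0, "claw": 1}, {"translation": [0.32, 0.305, 0.579], "roll": 0, "claw": 1}]'

```text
clock: 54.32
eef_pos: [0.5128, 0.1546, 0.0761]
tcp_rot: [3.141, 0.0, 1.556]
contact_force: [-0.7, 0.5, -0.1]
width: 0.0001
grasp_force: 0.0
```

>>> step_arm --deltas '[{"translation": [0, 0.01, 0], "roll": 0, "claw": 1}, {"translation": [0, 0.02, 0], "roll": 0, "claw": 1}, {"translation": [0, 0.02, 0], "roll": 0, "claw": 1}]'

```text
clock: 54.7
eef_pos: [0.5173, 0.1546, 0.0756]
tcp_rot: [-3.139, 0.0, 1.556]
contact_force: [-5.9, -0.2, 2.2]
width: 0.0002
grasp_force: 3.1
```

Run:
```python
from h import *
p,d=shot('scene','s2')
i=p[130:230,220:340,::-1]; cv2.imwrite('pics/s2c.png',cv2.resize(i,None,fx=5,fy=5,interpolation=cv2.INTER_CUBIC))
```

```text
(no output)
```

View pics/s2c.png

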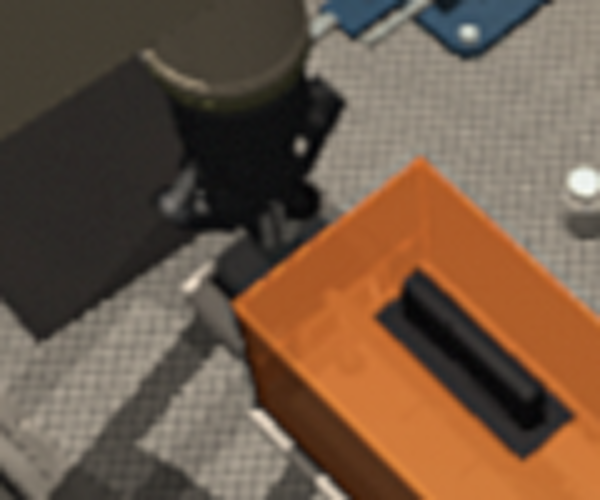

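The ball at crop (300,198) is now beyond the fingers and the force says end stop. I back off and check.

>>> step_arm --deltas '[{"translation": [0, -0.1, 0], "roll": 0, "claw": 1}, {"translation": [0, -0.2, 0], "roll": 0, "claw": 1}, {"translation": [0, -0.2, -0.2], "roll": 0, "claw": 1}, {"translation": [0, -0.2, -0.4], "roll": 0, "claw": 1}, {"translation": [0.2, -0.2, -0.6], "roll": 0, "claw": 1}, {"translation": [0.4, -0.2, -0.6], "roll": 0, "claw": 1}, {"translation": [0.6, -0.2, -0.6], "roll": 0, "claw": 1}, {"translation": [0.6, -0.2, -0.6], "roll": 0, "claw": 1}, {"translation": [0.6, -0.2, -0.6], "roll": 0, "claw": 1}]'

```text
clock: 55.88
eef_pos: [0.4611, 0.3359, 0.2558]
tcp_rot: [-3.141, 0.001, 1.557]
contact_force: [-0.6, 0.0, 0.0]
width: 0.0001
grasp_force: 0.0
```

Run:
```python
from h import *
p,d=shot('scene','s3'); p2,d2=shot('top','s3t')
amber('scene','s3',.13,.155)
for n,dd,im in(('scene',d,p),('top',d2,p2)):
    X=cloud(n,dd); m=(im.max(2)<70)&(X[...,2]>.078)&(X[...,2]<.11)&(abs(X[...,1]-.152)<.03)&(X[...,0]>.47)&(X[...,0]<.57)
    P=X[m]; print(n,len(P), P.mean(0) if len(P) else '', (P.min(0),P.max(0)) if len(P) else '')
i=p[130:290,220:400,::-1]; cv2.imwrite('pics/s3c.png',cv2.resize(i,None,fx=3.7,fy=3.7,interpolation=cv2.INTER_CUBIC))
```

```text
s3 hoodtop c [ 0.521  -0.0218] [0.2418 0.1421] 89.0764389038086 z 0.14153007365513512
s3 handle c [ 0.5193 -0.0224] [ 0.5183 -0.0271] [0.0152 0.1008] 1.1471912860870361 z 0.18115677105807104
scene 48 [0.5394 0.1482 0.0929] (array([0.5305, 0.1388, 0.0784]), array([0.5503, 0.1605, 0.101 ]))
top 47 [0.5429 0.1512 0.0931] (array([0.5337, 0.1398, 0.0837]), array([0.5532, 0.1648, 0.1051]))
```

View pics/s3c.png

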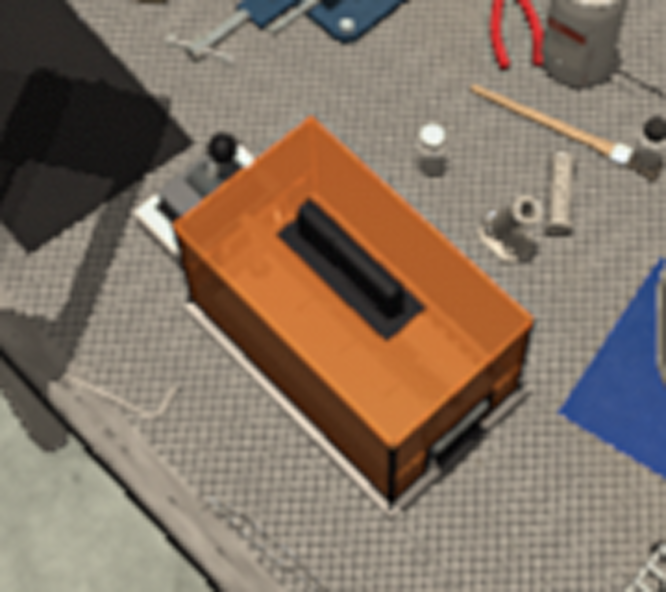

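The hood sits home and the ball at crop (222,148) has moved 39 mm to the far side, so the lamp is on. The vial and the stand print are untouched.

```bash
python3 -c "
from bench import job_done; print(job_done())"
```

```text
the job is handed in; nothing more can be done
None
```

I handed the job in: the four faceplates lean on the rail at 23–25° by the last camera check before the hood went on, the hood is back at its starting height and level, and the lamp lever is at its on stop; no verdict came back.

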